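Clamp a freshly glued phone in the press with four crank nuts

TASK

The phone lying in the sloping glue press has a freshly glued screen: push it up the slope until it is fully home against the stop. Then screw the pressure plate down by turning each of the four crank nuts clockwise half a turn, as far as it goes, in cross order (after the first nut the one diagonally opposite, then the remaining two), so that the plate comes down evenly. Leave the other things on the bench where they are.

Things in the scene. Friction and masses are not known exactly. Their poses are not given: they have to be found in the camera images.
- bed: sloping aluminium bed of the glue press, 244 x 180 mm, fixed on a stand. Origin: middle of its face, on the rubber mat, 90 mm above the worktop. x = up the slope (30 degrees from level), away from the robot and to its left; y = level, left when looking up the slope; z = square off the face, 30 degrees from vertical, leaning to the low side. Two 5 mm high rails along x, at y = +-37 mm, guide the phone
- phone_center (a point): centre of the closed black phone, 144 x 71 x 8 mm, 0.17 kg, lying flat on the mat between the rails, lengthwise along the bed's x, partly slid in under the plate from the low side; friction holds it on the slope. Its x axis = along its length, up the slope; z = square off its face
- phone_low_end (a point): middle of the phone's lower end face (the end that sticks out of the press on the low side), 4 mm off the mat; at the start 20 to 50 mm short of its place when home. Pushing it up takes about 2 to 4 N
- home_end (a point): where the middle of the phone's lower end face is when its upper end meets the steel stop (fully home): 88 mm down the slope from the bed's origin and 14 mm outside the plate's low edge; fixed to the bed
- plate_center (a point): centre of the pressure plate, 148 x 147 x 10 mm, aluminium frame with a glass pane, axes as the bed's when level. Its underside floats 12 mm off the mat when the nuts are loose and comes down on the 8 mm thick phone when all are tight; it follows the nuts corner by corner and cocks if they are uneven
- lamp_edge (a point): lower front edge, middle, of the fixed curing lamp (206 mm long, 50 mm deep, 25 mm thick), hanging level over the two nuts on the high side, 402 mm above the worktop. An upright gripper hits it: there the tool must lean 20 to 45 degrees, upper end to the low side, as the bed's z does. Keep the arm clear of the bench shelf too: its front edge is at x = 0.60 m, underside 0.53 m up
- nut_low_left (a joint): angle of the crank nut at the plate's corner on the low side, left (seen looking up the slope): 0 loose (starts 0 to 0.3), grows as it is tightened, clockwise seen square on to the plate; hard stop at 3.14, half a turn, fully tight. The crank points up the slope (bed +x) at 0, right (bed -y) at 1.57, down the slope at 3.14. Sinks 4.3 mm; stays where left; takes about 3 N at the grip
- nut_low_left_grip (a point): middle of the upright round black grip on that nut's crank: 16 mm thick, 40 mm tall, standing square off the bed, 36 mm from the nut's axis; it revolves freely on its pin. The crank arm's top is 22 mm below this point; apart from the four grips nothing on the plate stands nearer than 17 mm below it
- nut_low_left_axis (a point): point on that nut's screw axis, 60 mm off the face of the mat (level with the middle of the grip before tightening); does not turn with the nut
- nut_high_left (a joint): angle of the crank nut at the plate's corner on the high side, left (seen looking up the slope): 0 loose (starts 0 to 0.3), grows as it is tightened, clockwise seen square on to the plate; hard stop at 3.14, half a turn, fully tight. The crank points up the slope (bed +x) at 0, right (bed -y) at 1.57, down the slope at 3.14. Sinks 4.3 mm; stays where left; takes about 3 N at the grip
- nut_high_left_grip (a point): middle of the upright round black grip on that nut's crank: 16 mm thick, 40 mm tall, standing square off the bed, 36 mm from the nut's axis; it revolves freely on its pin. The crank arm's top is 22 mm below this point; apart from the four grips nothing on the plate stands nearer than 17 mm below it
- nut_high_left_axis (a point): point on that nut's screw axis, 60 mm off the face of the mat (level with the middle of the grip before tightening); does not turn with the nut
- nut_low_right (a joint): angle of the crank nut at the plate's corner on the low side, right (seen looking up the slope): 0 loose (starts 0 to 0.3), grows as it is tightened, clockwise seen square on to the plate; hard stop at 3.14, half a turn, fully tight. The crank points up the slope (bed +x) at 0, right (bed -y) at 1.57, down the slope at 3.14. Sinks 4.3 mm; stays where left; takes about 3 N at the grip
- nut_low_right_grip (a point): middle of the upright round black grip on that nut's crank: 16 mm thick, 40 mm tall, standing square off the bed, 36 mm from the nut's axis; it revolves freely on its pin. The crank arm's top is 22 mm below this point; apart from the four grips nothing on the plate stands nearer than 17 mm below it
- nut_low_right_axis (a point): point on that nut's screw axis, 60 mm off the face of the mat (level with the middle of the grip before tightening); does not turn with the nut
- nut_high_right (a joint): angle of the crank nut at the plate's corner on the high side, right (seen looking up the slope): 0 loose (starts 0 to 0.3), grows as it is tightened, clockwise seen square on to the plate; hard stop at 3.14, half a turn, fully tight. The crank points up the slope (bed +x) at 0, right (bed -y) at 1.57, down the slope at 3.14. Sinks 4.3 mm; stays where left; takes about 3 N at the grip
- nut_high_right_grip (a point): middle of the upright round black grip on that nut's crank: 16 mm thick, 40 mm tall, standing square off the bed, 36 mm from the nut's axis; it revolves freely on its pin. The crank arm's top is 22 mm below this point; apart from the four grips nothing on the plate stands nearer than 17 mm below it
- nut_high_right_axis (a point): point on that nut's screw axis, 60 mm off the face of the mat (level with the middle of the grip before tightening); does not turn with the nut
- glue_tube: black glue tube 102 mm long, a bystander lying on the worktop; origin at the centre of its underside
- solder_spool: upright blue-flanged spool of solder wire, 53 mm across, 35 mm high, a bystander lying on the worktop; origin at the centre of its underside
- kapton_roll: roll of amber tape, 68 mm across, 12 mm high, a bystander lying on the worktop; origin at the centre of its underside

How it is judged:
On the way, in this order (a step that is already met when the one before it is completed fails the run):
1. the phone is fully home against the stop while all four nuts are still loose (x of phone_low_end in the frame of bed between -0.0905 and -0.085 m and z of phone_center in the frame of bed below 0.007 m and value of joint each of nut_low_left, nut_high_left, nut_low_right, nut_high_right below 1 rad), for 0.2 s.
2. two diagonally opposite nuts are tight ((value of joint each of nut_low_left, nut_high_right above 2.9 rad or value of joint each of nut_high_left, nut_low_right above 2.9 rad)), for 0.1 s.
At the end, for the whole second after the job is handed in: The phone lies flat and still in the channel, its lower end within 2.5 mm of its home place; all four nuts are tight, within 0.24 rad of the half-turn stop; the plate is down to within 1.5 mm of the spacer sleeves and within 0.012 rad (0.7 degrees) of parallel to the bed (x of phone_low_end in the frame of bed between -0.0905 and -0.085 m and z of phone_center in the frame of bed below 0.007 m and value of joint each of nut_low_left, nut_high_left, nut_low_right, nut_high_right above 2.9 rad and z of plate_center in the frame of bed below 0.0142 m and angle between the z axis of plate_center and the z axis of bed, either way round below 0.012 rad and linear speed of phone below 0.01 m/s); the robot touches nothing.
It fails at once if two neighbouring nuts were tightened (past 1.2 rad) while the other two were both still loose: not cross order ((value of joint each of nut_low_left, nut_low_right above 1.2 rad and value of joint each of nut_high_left, nut_high_right below 1.2 rad) or (value of joint each of nut_high_left, nut_high_right above 1.2 rad and value of joint each of nut_low_left, nut_low_right below 1.2 rad) or (value of joint each of nut_low_left, nut_high_left above 1.2 rad and value of joint each of nut_low_right, nut_high_right below 1.2 rad) or (value of joint each of nut_low_right, nut_high_right above 1.2 rad and value of joint each of nut_low_left, nut_high_left below 1.2 rad)).
It fails at once if a bystander on the bench was moved more than 25 mm (distance of any of glue_tube, solder_spool, kapton_roll from where it was at the start of the episode above 0.025 m).
It also fails if it takes over 72 s, if anything falls off the work surface, if the arm or the gripper's body presses on something with over 40 N, if the wrist force passes 120 N, or if a joint passes its speed limit or range.

ROBOT

A 6-joint arm with a two-finger parallel gripper is mounted at the origin on a cart in front of the work surface, level with it; the furniture and walls round the work are solid. World frame = base frame: x ahead of the robot, y to its left, z up, the work surface at z = 0. Lengths are in m, angles in rad, forces in N, time in s.
With the tool pointing down it reaches from about 0.425 to 0.95 m from the base axis. Payload 3.5 kg.
Tool frame: the origin (TCP) lies at the very end of the fingers, on their centre line; the grasp point (between the pads) lies 19 mm behind it; y points along the fingers, z is the direction in which the jaws open and shut, and the axes are right-handed (so a half turn about y gives the same grasp; the last joint's range is limited). The gripper opens to 85 mm and grips with 20 to 120 N. Pads are 22 mm wide; open, the fingers measure 114 mm over their backs; the gripper's body (76 mm by 85 mm) begins 54 mm behind the grasp point. The pads swing forward as they close: fully open they stand 13 mm farther back than shut.
Start: joints at [-1.37, 0.286, 1.577, -0, 1.279, -0.15], TCP at [0.232, -0.634, 0.231] pointing down, gripper open.
Joint ranges: [-2.77, 2.77], [-0.9, 2.22], [0.21, 2.48], [-1.53, 4.67], [0.24, 2.81], [-2.84, 2.84]. Speed limits (rad/s): [2.79, 2.79, 3.14, 3.14, 3.14, 3.14].

INTERFACE

Orientations are given as a unit quaternion [x, y, z, w].
In Python, from plant import ctrl, cams gives the robot as it stands.
- The arm moves only by the tool play_rows, never from a script. Its argument "steps" is a list of rows, each an object of numbers: "claw": the finger opening in cm, from 0 to 8.54; "tx", "ty", "tz": the shift along the tool's x, y, z in cm; "ax", "ay", "az": the turn, a rotation vector about the tool's x, y, z in degrees. A call has 1 to 12 rows; each row is the pose to reach, as a shift and turn from the pose commanded when the call began, along the tool's axes at that moment; what a row does not reach only later rows make up. A row lasts 1/12 s, in which the tool goes at most 41.7 mm and 7.16 degrees, less where a joint would pass 70% of its speed; a pose out of reach is approached as far as the arm can. A call with a gripper value outside its range is refused whole. The fingers move at their own pace and stop on an object; "grip_force" is the grip in N (left out, the last holds). Time passes only in rows, so rows that repeat a pose let the fingers close. It gives the time, the measured TCP pose, the force and the opening at its end, in the units of the state.
- ctrl.get_state(): the state, without advancing time (a new reading comes with each control period).
- cams.read_camera(name): name is "side" or "top" or "wrist"; returns (picture, depth): 480x640x3 uint8, blue, green, red; 480x640 float32, m along the optical axis (not along the pixel's ray), 0 where there is no reading.
- cams.camera_model(name): a dict with "intrinsics" (3x3 intrinsics, pixels), "rvec" (rotation vector, rad) and "tvec" (3), from world to camera coordinates, as OpenCV has them; the wrist camera has in their place "tool_from_camera" (4x4, takes a point from camera to tool coordinates, whose origin is the TCP and whose axes are the tool frame's). Camera axes: x right, y down, z forward; pixel columns grow to the right and rows downward; lengths in m; the calibration is good to about 2 mm. A picture is of the moment at which its call begins: read the wrist's pose just before it. camera_model takes no time and is no camera call.
- ctrl.sign_off(): hands the job in, once; it reports no verdict.
The state is a dict: "time": time; "qpos": joint angles; "dq": joint speeds; "joint_efforts": joint torques, N m; "eef_pos": TCP position; "tcp_rot": TCP orientation; "contact_force": force on the tool from outside, world axes, zero at the start; "wrist_torque": the same for the moment, N m; "opening": opening from 0.0 (shut) to 1.0 (fully open).
Only numpy, scipy, OpenCV 4.12 (cv2) and the standard library are available. Lean on these libraries where they do the work, as an engineer would, in place of code of your own. Each camera call takes 0.05 s, during which the arm holds its last target.

## Working session

There is one attempt and no reset: what is moved stays moved. The work goes in short steps, Python scripts to look and compute and a tool call to move; the robot and the scene stay as the last step left them, time stands still between calls to the robot, and variables do not carry over. Pictures are saved under pics/ and viewed, and the job is handed in when it is done.

Besides the shell and the picture viewer there is one more tool, called after "Emit:" as name(argument=value, ...) on one line, values as JSON. play_rows: Moves the arm, as the interface text tells. Its arguments: {"type":"object","properties":{"steps":{"type":"array","items":{"type":"object","properties":{"claw":{"type":"number"},"tx":{"type":"number"},"ty":{"type":"number"},"tz":{"type":"number"},"ax":{"type":"number"},"ay":{"type":"number"},"az":{"type":"number"}}}},"grip_force":{"type":"number"}},"required":["steps"]}

```bash
ls; mkdir -p pics
python3 - <<'E'
from plant import ctrl,cams
import cv2,numpy as np
s=ctrl.get_state();print(s)
for n in ["side","top","wrist"]:
    p,d=cams.read_camera(n);cv2.imwrite(f"pics/{n}0.png",p);np.savez(f"pics/{n}0.npz",p=p,d=d);print(n,cams.camera_model(n))
E
```

```text
pics
{'time': 0.0, 'qpos': array([-1.36999502e+00,  2.87196539e-01,  1.57816844e+00,  1.81536124e-05,
        1.27858841e+00, -1.50007216e-01]), 'dq': array([ 0.00049757, -0.00020701,  0.00043168, -0.00187513, -0.00069472,
       -0.00112289]), 'joint_efforts': array([ 2.54361294e-04, -4.05980980e+01, -2.92624658e+01, -1.35011492e-04,
        5.89473973e-03, -1.56809701e-06]), 'eef_pos': array([ 0.23186481, -0.63323501,  0.22993122]), 'tcp_rot': array([-0.12340766,  0.69709136, -0.69542229,  0.12337756]), 'contact_force': array([-0.75962525, -0.39085707, -0.5916398 ]), 'wrist_torque': array([-0.00826403, -0.02561736, -0.04182036]), 'opening': 1.0029053196486868}
side {'intrinsics': array([[505.98768751,   0.        , 320.56232196],
       [  0.        , 505.98768751, 236.22730646],
       [  0.        ,   0.        ,   1.        ]]), 'rvec': array([ 0.34571826, -2.67160474,  1.35674281]), 'tvec': array([0.49641934, 0.272346  , 1.2352401 ])}
top {'intrinsics': array([[516.17966673,   0.        , 313.41503116],
       [  0.        , 516.17966673, 254.14227667],
       [  0.        ,   0.        ,   1.        ]]), 'rvec': array([ 2.20011279, -2.13895194,  0.14171416]), 'tvec': array([-0.01951877,  0.50402338,  1.33088925])}
wrist {'intrinsics': array([[412.97709808,   0.        , 318.95603826],
       [  0.        , 412.97709808, 239.85545691],
       [  0.        ,   0.        ,   1.        ]]), 'tool_from_camera': array([[-8.04181810e-05,  9.50096783e-01,  3.11955280e-01,
        -7.99780881e-02],
       [ 4.12059759e-04, -3.11955223e-01,  9.50096716e-01,
        -1.42589698e-01],
       [ 9.99999912e-01,  2.04949267e-04, -3.66409780e-04,
         8.25840670e-04],
       [ 0.00000000e+00,  0.00000000e+00,  0.00000000e+00,
         1.00000000e+00]])}
```

View pics/side0.png

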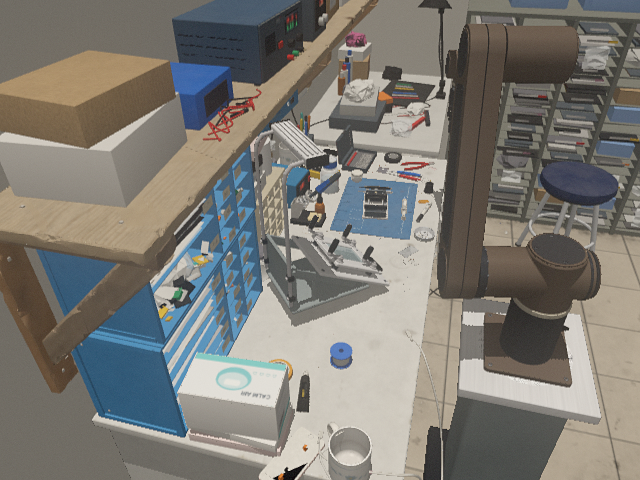

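View pics/top0.png

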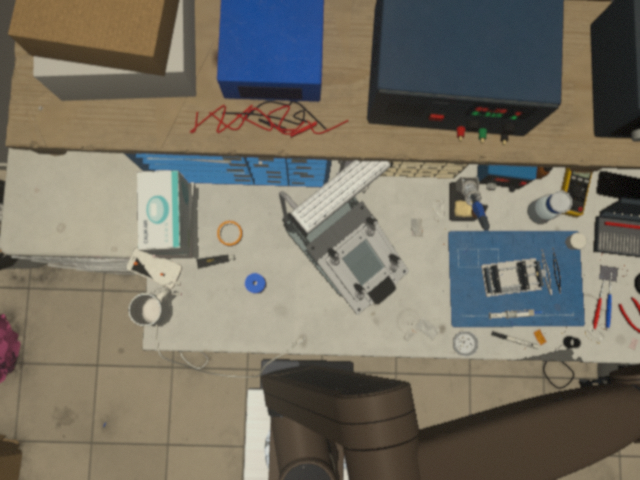

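View pics/wrist0.png

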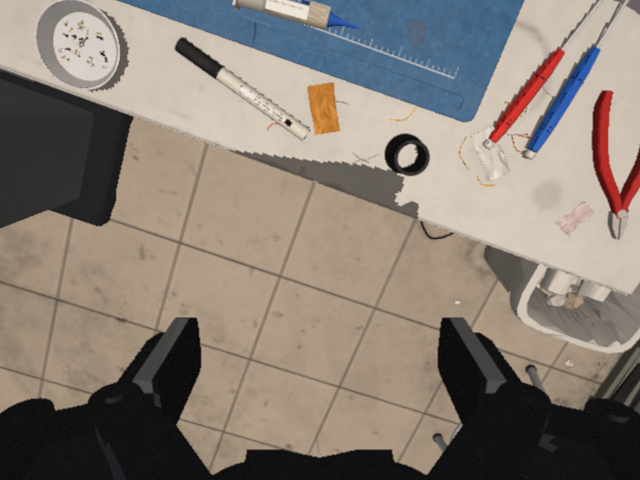

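```bash
cat > h.py <<'E'
import numpy as np,cv2
from scipy.spatial.transform import Rotation as R
from plant import ctrl,cams
def ext(n):
    m=cams.camera_model(n);return m["intrinsics"],cv2.Rodrigues(m["rvec"])[0],m["tvec"]
def world(n,d):
    K,Rc,t=ext(n);v,u=np.mgrid[:480,:640]
    P=np.stack([(u-K[0,2])/K[0,0]*d,(v-K[1,2])/K[1,1]*d,d],-1)
    return (P-t)@Rc
def proj(n,X):
    K,Rc,t=ext(n);c=np.atleast_2d(X)@Rc.T+t;return (c/c[:,2:])[:,:2]@np.diag([K[0,0],K[1,1]])+K[:2,2]
E
python3 - <<'E'
from h import *
z=np.load("pics/top0.npz");P=world("top",z["d"]);p=z["p"]
def zoom(p,x0,y0,x1,y1,k,name):
    cv2.imwrite(name,cv2.resize(p[y0:y1,x0:x1],None,fx=k,fy=k,interpolation=cv2.INTER_CUBIC))
zoom(p,270,150,430,330,3,"pics/topz.png") 
s=np.load("pics/side0.npz")["p"];zoom(s,240,110,400,330,2.7,"pics/sidez.png")
for u,v in [(363,263),(382,290),(256,283),(230,233),(213,261),(400,200),(350,300),(312,250),(330,200)]: print(u,v,P[v,u].round(4))
E
```

```text
363 263 [ 0.4772 -0.1282  0.1034]
382 290 [ 0.4144 -0.1853  0.0435]
256 283 [ 0.4259  0.1457 -0.0032]
230 233 [ 0.5588  0.221  -0.0021]
213 261 [0.48   0.2601 0.0141]
400 200 [ 0.6638 -0.2384 -0.0014]
350 300 [ 0.3861 -0.1022  0.0507]
312 250 [ 5.019e-01 -1.000e-04  1.372e-01]
330 200 [ 0.5505 -0.0258  0.478 ]
```

View pics/topz.png

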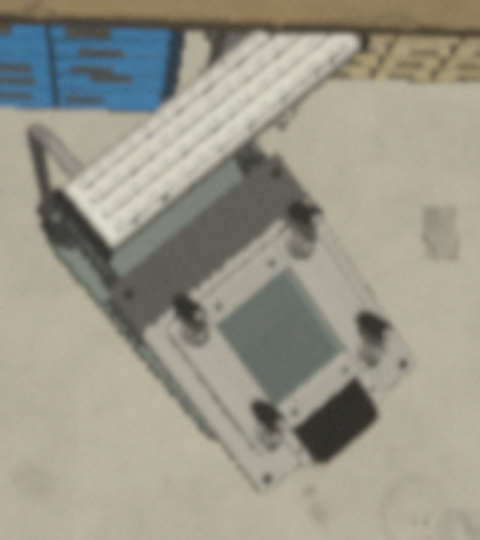

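View pics/sidez.png

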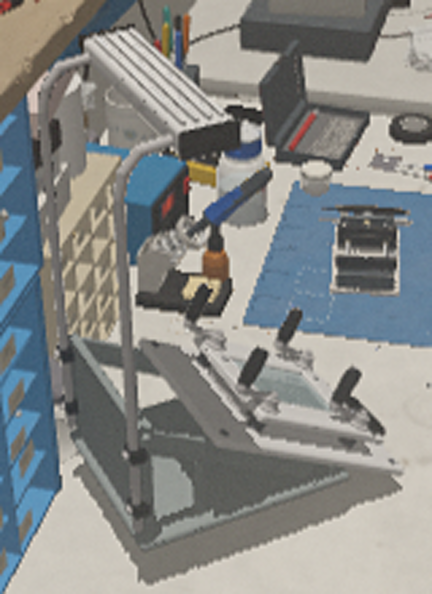

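```bash
cat >> h.py <<'E'
def bedR(psi):
    c,s=np.cos(psi),np.sin(psi);C,S=np.cos(np.pi/6),.5
    bx=np.array([C*c,C*s,S]);by=np.array([-s,c,0]);return np.stack([bx,by,np.cross(bx,by)],1)
E
python3 - <<'E'
from h import *
z=np.load("pics/top0.npz");P=world("top",z["d"])
m=np.zeros((480,640),np.uint8)
poly=np.array([[190,330],[290,265],[345,355],[275,405]])/3+[270,150]
# glass region + frame quad
cv2.fillPoly(m,[poly.astype(np.int32)],1)
q=P[(m>0)&(z["d"]>0)]
A=np.c_[q[:,:2],np.ones(len(q))];
for _ in range(4):
    c=np.linalg.lstsq(A,q[:,2],rcond=None)[0];r=q[:,2]-A@c;k=abs(r)<.005;A=A[k];q=q[k]
n=np.array([-c[0],-c[1],1]);n/=np.linalg.norm(n)
print(len(q),"tilt",np.degrees(np.arccos(n[2])),"yaw",np.degrees(np.arctan2(-n[1],-n[0])),r.std(),n@q.mean(0),q.mean(0))
E
```

```text
1110 tilt 30.941445907520407 yaw 44.54334983004432 0.002315690576287193 -0.038233099622387336 [ 0.47865828 -0.12461404  0.10753236]
```

Run:
```python
from h import *
p=np.load("pics/top0.npz")["p"]
k=5;x0,y0=300,205
im=cv2.resize(p[y0:y0+112,x0:x0+120],None,fx=k,fy=k,interpolation=cv2.INTER_LANCZOS4)
im=cv2.convertScaleAbs(im,alpha=1.2)
for i in range(0,120,20):cv2.putText(im,str(x0+i),(i*k,8),0,.35,(0,0,255),1);cv2.line(im,(i*k,0),(i*k,600),(0,0,255),1) if 0 else None
cv2.imwrite("pics/t5.png",im)
p=np.load("pics/side0.npz")["p"];x0,y0=290,210
im=cv2.resize(p[y0:y0+80,x0:x0+110],None,fx=7,fy=7,interpolation=cv2.INTER_LANCZOS4);cv2.imwrite("pics/s5.png",im)
```

```text
(no output)
```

View pics/t5.png

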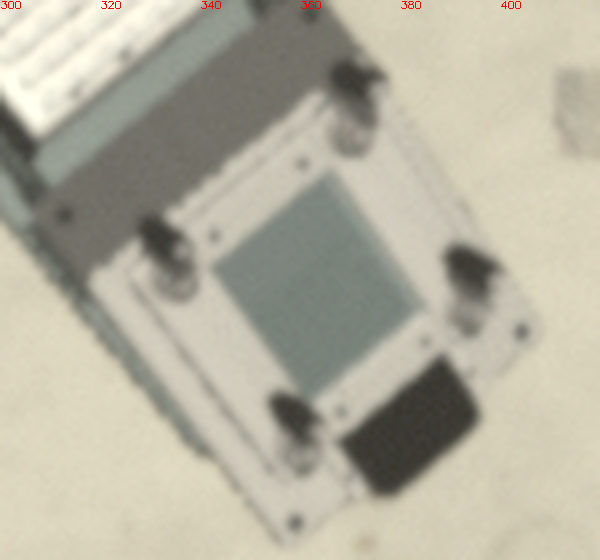

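View pics/s5.png

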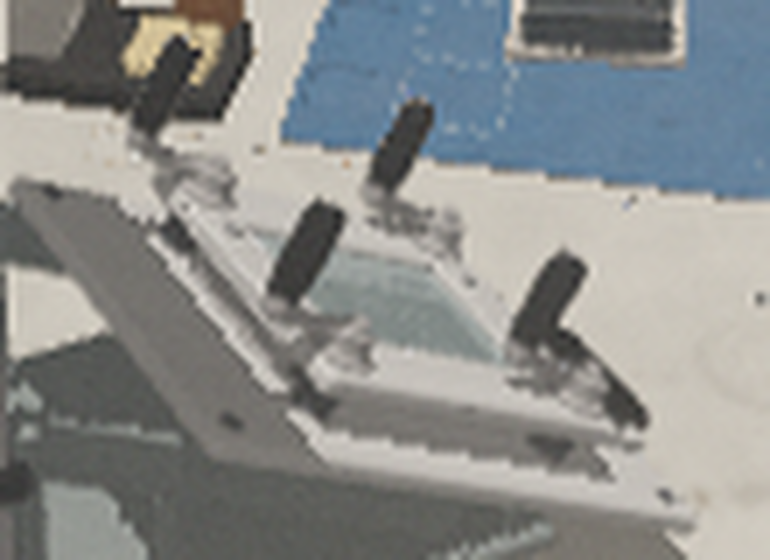

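Run:
```python
from h import *
from scipy.optimize import least_squares
obs=np.array([[357,314.4],[408,271.]]);B=np.array([[-.122,.09,0],[-.122,-.09,0]])
def W(p,b): return b@bedR(p[2]).T+[p[0],p[1],.09]
f=lambda p:(proj("top",W(p,B))-obs).ravel()
r=least_squares(f,[.5,-.1,.7]);print(r.x,np.degrees(r.x[2]),r.fun)
p=np.load("pics/top0.npz")["p"]
im=cv2.resize(p[205:317,300:420],None,fx=5,fy=5)
def dr(pts,c):
    q=((proj("top",W(r.x,np.array(pts)))-[300,205])*5+2).astype(np.int32);cv2.polylines(im,[q],True,c,1)
for (x,y,z,c) in [(.122,.09,0,(0,0,255)),(.074,.0735,.022,(0,255,0))]:
    dr([[x,y,z],[x,-y,z],[-x,-y,z],[-x,y,z]],c)
cv2.imwrite("pics/f1.png",im)
```

```text
[ 0.48758307 -0.11931257  0.72407746] 41.48658229635707 [-0.45242627  0.3797862   0.45905411 -0.3932526 ]
```

View pics/f1.png

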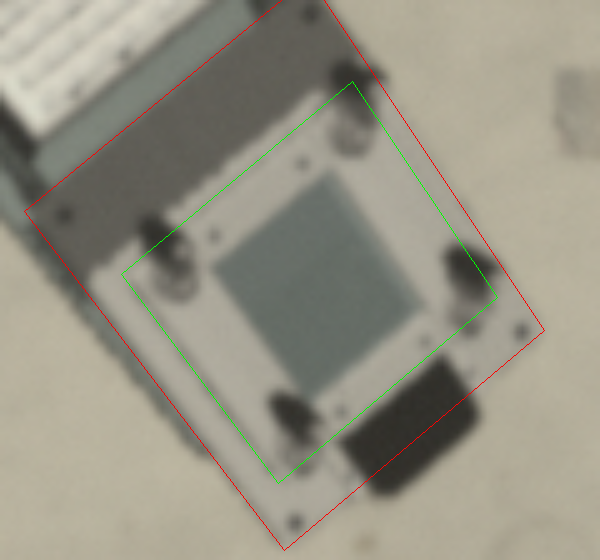

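```bash
cat >> h.py <<'E'
BP=[0.4876,-0.1193,0.7241]
def setbp(p): BP[:]=p
def b2w(b): return np.asarray(b)@bedR(BP[2]).T+[BP[0],BP[1],.09]
def w2b(w): return (np.asarray(w)-[BP[0],BP[1],.09])@bedR(BP[2])
def toolR(lean=0,yaw=0):
    # lean extra (deg) of the tool upper end to low side, yaw about tool y
    M=bedR(BP[2])
    T=np.stack([M[:,0],-M[:,2],M[:,1]],1)
    return R.from_matrix(T)*R.from_euler('z',-lean,degrees=True)*R.from_euler('y',yaw,degrees=True)
def goto(pos,Rt,ref=None):
    s=ctrl.get_state() if ref is None else ref
    R0=R.from_quat(s["tcp_rot"]);d=R0.inv().apply(np.asarray(pos)-s["eef_pos"])*100
    a=(R0.inv()*Rt).as_rotvec(degrees=True);return d.round(2),a.round(2)
E
python3 - <<'E'
from h import *
s=ctrl.get_state();print(R.from_quat(s["tcp_rot"]).as_matrix().round(3))
T=toolR(0);print(T.as_matrix().round(3))
for b,l in [((-.10,0,.22),0),((-.2,0,.2),0)]:
  print(b2w(b),goto(b2w(b),toolR(l)))
z=np.load("pics/top0.npz");P=world("top",z["d"])
for u,v in [(305,232),(330,205),(375,168),(293,215),(345,180)]:print(u,v,P[v,u].round(3),w2b(P[v,u]).round(3))
E
```

```text
[[-0.939 -0.     0.344]
 [-0.344  0.002 -0.939]
 [-0.    -1.    -0.002]]
[[ 0.649  0.375 -0.662]
 [ 0.574  0.331  0.749]
 [ 0.5   -0.866 -0.   ]]
[ 0.34032584 -0.24954162  0.23052559] (array([-23.38,   0.04, -32.32]), array([-41.14, 153.73,  -7.65]))
[ 0.28294318 -0.30028785  0.16320508] (array([-16.24,   6.76, -29.51]), array([-41.14, 153.73,  -7.65]))
305 232 [0.492 0.017 0.474] [0.273 0.099 0.285]
330 205 [ 0.542 -0.026  0.473] [0.281 0.033 0.28 ]
375 168 [ 0.613 -0.106  0.475] [ 0.281 -0.073  0.282]
293 215 [0.523 0.039 0.472] [0.305 0.096 0.265]
345 180 [ 0.588 -0.052  0.476] [ 0.297 -0.016  0.275]
```

Run:
```python
from h import *
b=(-.03,.02,.20)
print(b2w(b),goto(b2w(b),toolR(0,90)))
```

```text
[ 0.37997909 -0.18777549  0.24820508] (array([-29.22,  -1.72, -36.76]), array([  19.88, -108.5 ,   28.96]))
```

Emit:
play_rows(steps=[{"tx":-14.6,"ty":-0.9,"tz":-18.4,"ax":10,"ay":-54,"az":14.5,"claw":4},{"tx":-14.6,"ty":-0.9,"tz":-18.4,"ax":10,"ay":-54,"az":14.5},{"tx":-14.6,"ty":-0.9,"tz":-18.4,"ax":10,"ay":-54,"az":14.5},{"tx":-14.6,"ty":-0.9,"tz":-18.4,"ax":10,"ay":-54,"az":14.5},{"tx":-14.6,"ty":-0.9,"tz":-18.4,"ax":10,"ay":-54,"az":14.5},{"tx":-14.6,"ty":-0.9,"tz":-18.4,"ax":10,"ay":-54,"az":14.5},{"tx":-14.6,"ty":-0.9,"tz":-18.4,"ax":10,"ay":-54,"az":14.5},{"tx":-14.6,"ty":-0.9,"tz":-18.4,"ax":10,"ay":-54,"az":14.5}])

```text
invalid input at $.steps[1]: expected keys claw, tx, ty, tz, ax, ay, az
```

Run:
```python
from h import *
s=ctrl.get_state();print(s["time"],s["qpos"],s["eef_pos"],s["opening"],s["contact_force"])
b=(-.03,.02,.20)
print(b2w(b),goto(b2w(b),toolR(0,90)))
```

```text
0.15 [-1.37003456e+00  2.86974740e-01  1.57783857e+00  1.77646080e-06
  1.27857508e+00 -1.50014930e-01] [ 0.23186568 -0.63339107  0.23025771] 1.0015049849487578 [ 0.09953628  0.7930194  -0.33460057]
[ 0.37997909 -0.18777549  0.24820508] (array([-29.22,  -1.72, -36.76]), array([  19.88, -108.5 ,   28.96]))
```

Emit:
play_rows(steps=[{"tx":-14.6,"ty":-0.9,"tz":-18.4,"ax":10,"ay":-54,"az":14.5,"claw":4},{"tx":-14.6,"ty":-0.9,"tz":-18.4,"ax":10,"ay":-54,"az":14.5,"claw":4},{"tx":-14.6,"ty":-0.9,"tz":-18.4,"ax":10,"ay":-54,"az":14.5,"claw":4},{"tx":-14.6,"ty":-0.9,"tz":-18.4,"ax":10,"ay":-54,"az":14.5,"claw":4},{"tx":-14.6,"ty":-0.9,"tz":-18.4,"ax":10,"ay":-54,"az":14.5,"claw":4},{"tx":-14.6,"ty":-0.9,"tz":-18.4,"ax":10,"ay":-54,"az":14.5,"claw":4},{"tx":-14.6,"ty":-0.9,"tz":-18.4,"ax":10,"ay":-54,"az":14.5,"claw":4},{"tx":-14.6,"ty":-0.9,"tz":-18.4,"ax":10,"ay":-54,"az":14.5,"claw":4}])

```text
time: 0.82
eef_pos: [0.3065, -0.4089, 0.2404]
tcp_rot: [0.33, -0.511, 0.599, -0.521]
contact_force: [0.3, -0.6, -1.0]
opening: 0.467
```

Run:
```python
from h import *
s=ctrl.get_state();print(s["time"],s["qpos"],s["eef_pos"],s["opening"],s["contact_force"])
b=(-.03,.02,.20)
print(b2w(b),goto(b2w(b),toolR(0,90)))
```

```text
0.8167 [-1.2747649  -0.13924151  2.03121973  0.31424141  1.24322366 -1.11368907] [ 0.30646562 -0.40885867  0.24040716] 0.46738612798520385 [ 0.27884682 -0.61549097 -1.00283471]
[ 0.37997909 -0.18777549  0.24820508] (array([-23.12,   2.8 ,   1.11]), array([  9.81, -53.96,  14.58]))
```

Emit:
play_rows(steps=[{"tx":-23,"ty":2.0,"tz":1.1,"ax":10,"ay":-54,"az":14.5,"claw":4},{"tx":-23,"ty":2.0,"tz":1.1,"ax":10,"ay":-54,"az":14.5,"claw":4},{"tx":-23,"ty":2.0,"tz":1.1,"ax":10,"ay":-54,"az":14.5,"claw":4},{"tx":-23,"ty":2.0,"tz":1.1,"ax":10,"ay":-54,"az":14.5,"claw":4},{"tx":-23,"ty":2.0,"tz":1.1,"ax":10,"ay":-54,"az":14.5,"claw":4},{"tx":-23,"ty":2.0,"tz":1.1,"ax":10,"ay":-54,"az":14.5,"claw":4},{"tx":-23,"ty":2.0,"tz":1.1,"ax":10,"ay":-54,"az":14.5,"claw":4},{"tx":-23,"ty":2.0,"tz":1.1,"ax":10,"ay":-54,"az":14.5,"claw":4},{"tx":-23,"ty":2.0,"tz":1.1,"ax":10,"ay":-54,"az":14.5,"claw":4}])

```text
time: 1.57
eef_pos: [0.3785, -0.1919, 0.2553]
tcp_rot: [-0.455, 0.206, -0.358, 0.789]
contact_force: [0.2, -0.1, 0.1]
opening: 0.467
```

Run:
```python
from h import *
s=ctrl.get_state();print(s["time"],s["qpos"],s["eef_pos"],s["opening"],s["contact_force"],s["tcp_rot"])
b=(-.03,.02,.20)
print(b2w(b),goto(b2w(b),toolR(0,90)))
p,d=cams.read_camera("wrist");cv2.imwrite("pics/w1.png",p);np.savez("pics/w1.npz",p=p,d=d,pos=s["eef_pos"],q=s["tcp_rot"])
```

```text
1.5667 [-1.02537237 -0.37308327  2.23093403  0.52432914  1.4074329  -1.86326016] [ 0.37849258 -0.19185408  0.25527459] 0.46746525793739696 [ 0.23872243 -0.08451524  0.11970804] [-0.45463648  0.20644651 -0.35844097  0.78880009]
[ 0.37997909 -0.18777549  0.24820508] (array([-0.21,  0.8 , -0.03]), array([-0.09, -0.3 ,  0.19]))
```

View pics/w1.png

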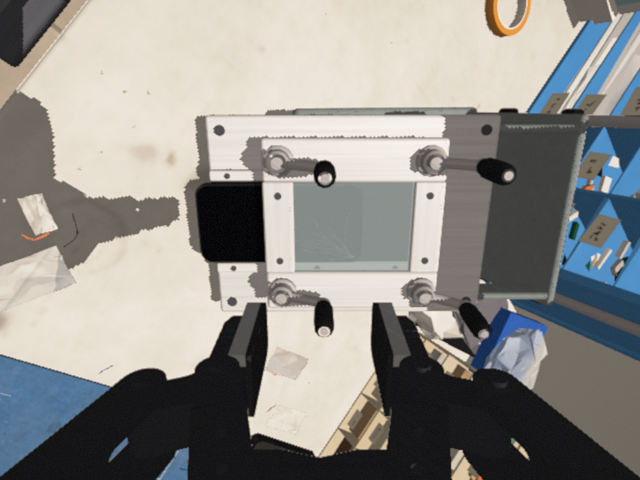

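Run:
```python
import cv2
p=cv2.imread("pics/w1.png")
for n,x0,y0 in [("a",185,95),("b",385,95),("c",185,220),("d",385,220)]:
    k=6;im=cv2.resize(p[y0:y0+100,x0:x0+130],None,fx=k,fy=k,interpolation=cv2.INTER_CUBIC)
    for i in range(0,130,10):
        cv2.putText(im,str(x0+i),(i*k,10),0,.35,(0,0,255),1);cv2.line(im,(i*k,12),(i*k,18),(0,0,255),1)
    for i in range(0,100,10):
        cv2.putText(im,str(y0+i),(0,i*k+4),0,.35,(0,0,255),1);cv2.line(im,(24,i*k),(30,i*k),(0,0,255),1)
    cv2.imwrite(f"pics/w1{n}.png",im)
```

```text
(no output)
```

View pics/w1a.png

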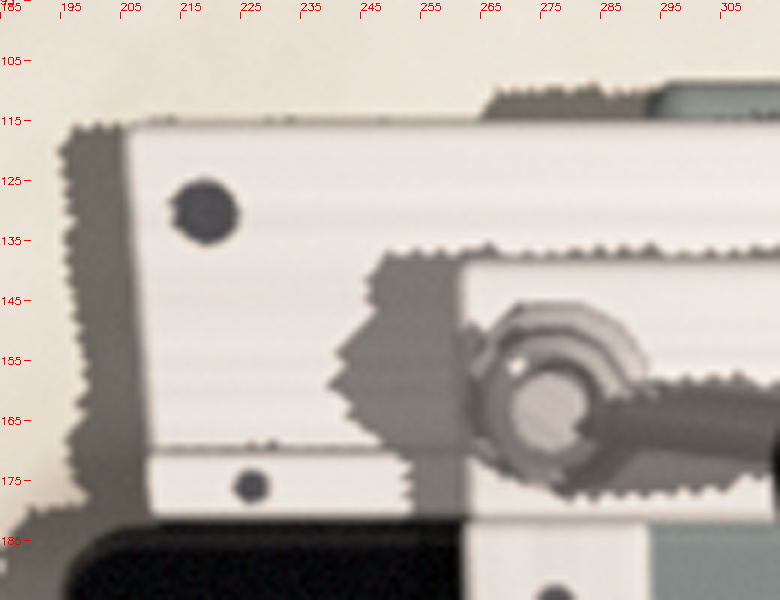

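View pics/w1b.png

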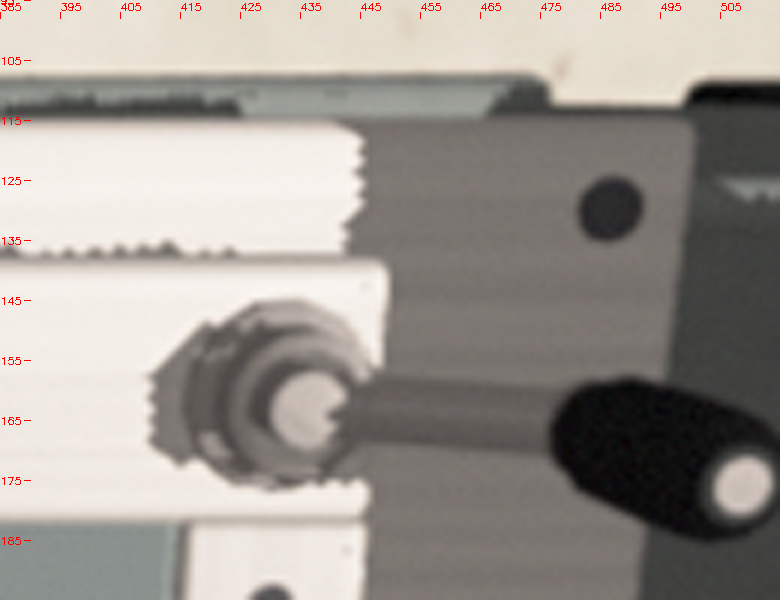

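View pics/w1c.png

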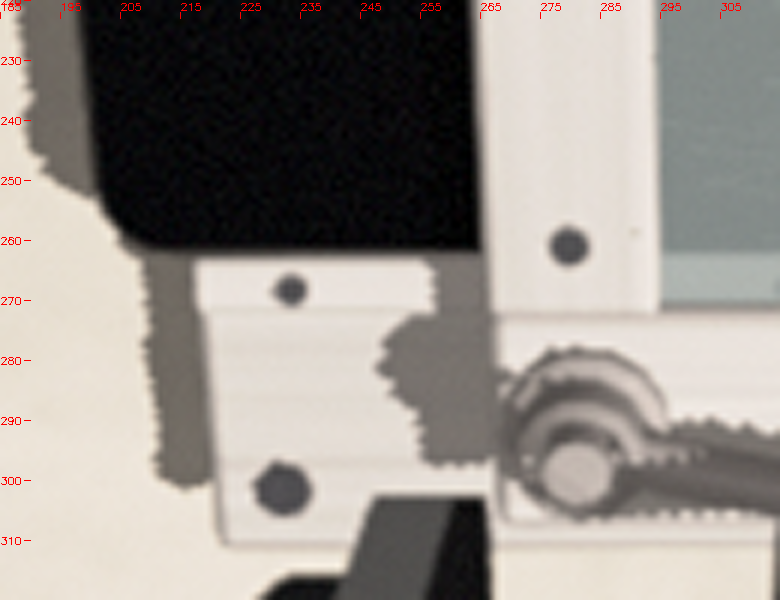

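View pics/w1d.png

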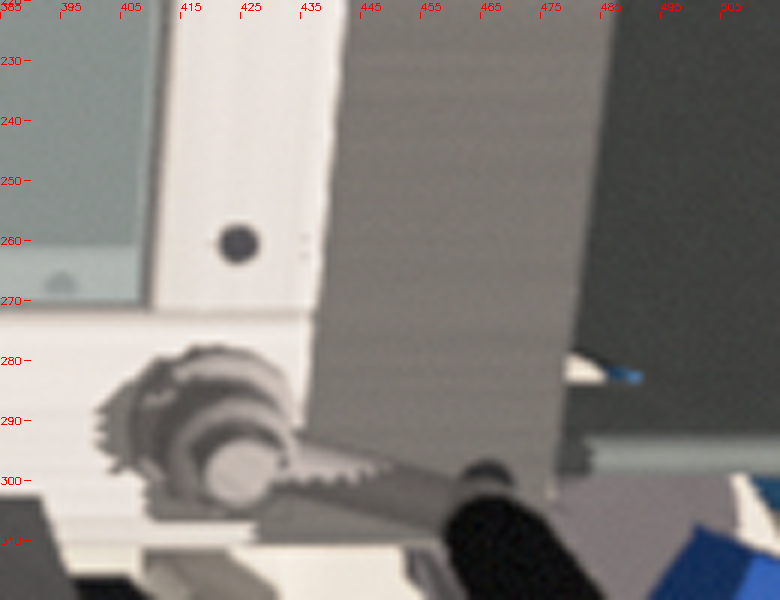

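```bash
cat >> h.py <<'E'
def wcam(pos,q):
    m=cams.camera_model("wrist");T=np.eye(4);T[:3,:3]=R.from_quat(q).as_matrix();T[:3,3]=pos
    return m["intrinsics"],T@m["tool_from_camera"]
def wproj(pos,q,X):
    K,T=wcam(pos,q);c=(np.atleast_2d(X)-T[:3,3])@T[:3,:3];return (c/c[:,2:])[:,:2]*[K[0,0],K[1,1]]+K[:2,2]
def wray_bed(pos,q,uv,zb):
    """intersect pixel ray with bed plane z=zb -> bed coords"""
    K,T=wcam(pos,q);d=T[:3,:3]@np.array([(uv[0]-K[0,2])/K[0,0],(uv[1]-K[1,2])/K[1,1],1])
    o=w2b(T[:3,3]);e=bedR(BP[2]).T@d;return o+e*(zb-o[2])/e[2]
E
python3 - <<'E'
from h import *
from scipy.optimize import least_squares
z=np.load("pics/w1.npz");pos,q=z["pos"],z["q"]
obs=np.array([[205.5,115.5],[222,311],[501,115],[262,139],[449,138],[268.5,307]])+0
X=np.array([[-.122,.09,0],[-.122,-.09,0],[.122,.09,0],[-.074,.0735,.022],[.074,.0735,.022],[-.074,-.0735,.022]])
def f(p):
    setbp(p[:3]);w=b2w(X)+[0,0,p[3] if len(p)>3 else 0];return (wproj(pos,q,w)-obs).ravel()
for p0 in ([.4876,-.1193,.7241],[.4876,-.1193,.7241,0]):
    r=least_squares(f,p0);print(r.x,np.degrees(r.x[2]));print(r.fun.reshape(-1,2).round(2))
E
```

```text
[ 0.48792531 -0.12117867  0.72028329] 41.269192769411916
[[-1.36 -0.29]
 [-0.95  2.44]
 [ 3.58 -0.46]
 [-1.37 -0.92]
 [ 2.83 -0.35]
 [-0.19  1.61]]
[ 0.49033057 -0.12005345  0.72013145 -0.00502056] 41.26049276795499
[[ 0.16  0.45]
 [ 0.09  0.3 ]
 [ 0.18  0.33]
 [-0.75 -0.53]
 [ 0.17  0.07]
 [ 0.22 -0.6 ]]
```

```bash
sed -i 's/^BP=.*/BP=[0.4891,-0.1206,0.7202]/' h.py
python3 - <<'E'
from h import *
z=np.load("pics/w1.npz");pos,q,d=z["pos"],z["q"],z["d"]
K,T=wcam(pos,q)
def pt(u,v):
    D=np.median(d[v-2:v+3,u-2:u+3]);c=np.array([(u-K[0,2])/K[0,0]*D,(v-K[1,2])/K[1,1]*D,D]);return T[:3,:3]@c+T[:3,3]
for n,(u,v) in dict(bed1=(230,150),bed2=(465,220),bed3=(240,290),pl1=(280,230),pl2=(430,230),pl3=(350,160),phone=(230,220),bench=(100,150),bench2=(300,380),LLtop=(324,178),HLtop=(509,176)).items():
    w=pt(u,v);print(n,w.round(4),w2b(w).round(4))
zt=np.load("pics/top0.npz");P=world("top",zt["d"])
for u,v in [(330,215),(315,250),(230,260),(363,260),(380,295),(300,330)]:print(u,v,P[v,u].round(4),w2b(P[v,u]).round(4))
E
```

```text
bed1 [ 0.3803 -0.1331  0.0373] [-0.1043  0.0624 -0.0006]
bed2 [ 0.5531 -0.0629  0.1386] [ 0.099   0.0012 -0.001 ]
bed3 [ 0.4654 -0.2293  0.0372] [-0.1039 -0.0661 -0.0009]
pl1 [ 0.44   -0.1641  0.0789] [-0.0624 -0.0003  0.0232]
pl2 [ 0.5213 -0.0933  0.1409] [ 0.062  -0.0007  0.023 ]
pl3 [ 0.4391 -0.0886  0.1073] [-0.0056  0.057   0.0232]
phone [ 0.4135 -0.181   0.0447] [-0.1063  0.0045  0.0091]
bench [ 0.3078 -0.1942 -0.    ] [-0.2051  0.0642  0.0144]
bench2 [ 6.272e-01 -2.926e-01 -3.000e-04] [-0.0535 -0.2204 -0.0734]
LLtop [ 0.4063 -0.1231  0.147 ] [-0.0268  0.0528  0.0813]
HLtop [ 0.4844 -0.0531  0.2076] [0.0943 0.0538 0.0813]
330 215 [ 0.5251 -0.0268  0.4688] [0.2664 0.0467 0.2836]
315 250 [ 0.5015 -0.0072  0.1424] [0.099  0.077  0.0033]
230 260 [ 0.4855  0.2175 -0.001 ] [ 0.1453  0.2565 -0.1889]
363 260 [ 0.4847 -0.1281  0.1038] [-0.0003 -0.0027  0.016 ]
380 295 [ 0.4014 -0.1806  0.0417] [-0.1155  0.0128  0.0109]
300 330 [ 0.3047  0.0243 -0.002 ] [-0.0833  0.2305 -0.0581]
```

Run:
```python
from h import *
z=np.load("pics/w1.npz");pos,q=z["pos"],z["q"]
r=lambda u,v,h:(wray_bed(pos,q,(u,v),h)*1000).round(1)
for n,a in dict(bLL=(205.5,115.5,0),bLR=(222,311,0),bHL=(501,115,0),pLL=(262,139,.022),pHL=(449,138,.022),pLR=(268.5,307,.022),phone=(197.5,220,.008),phone2=(330,181.5-0,.008),phL=(230,181.5,.008),phR=(230,261.5,.008),
  capLL=(277,163.5,.045),capHL=(437,163,.045),capLR=(281,298.5,.045),capHR=(425,299,.045),gLL=(325.5,180,.080),gHL=(508.5,176,.08),gLR=(324,333,.08),gHR=(486,333,.08)).items(): print(n,r(*a))
p=cv2.imread("pics/w1.png")
im=cv2.resize(p[120:345,255:520],None,fx=3,fy=3,interpolation=cv2.INTER_CUBIC)
cv2.imwrite("pics/w1g.png",im)
K,T=wcam(pos,q);d=z["d"]
for u,v in [(277,163),(437,163),(281,298),(425,299)]:
    D=np.median(d[v-1:v+2,u-1:u+2]);print(w2b(T[:3,:3]@[(u-K[0,2])/K[0,0]*D,(v-K[1,2])/K[1,1]*D,D]+T[:3,3]).round(4))
```

```text
bLL [-122.2   90.1    0. ]
bLR [-122.2  -87.4    0. ]
bHL [118.3  90.    0. ]
pLL [-74.2  73.1  22. ]
pHL [70.9 73.5 22. ]
pLR [-74.9 -71.9  22. ]
phone [-134.5    4.2    8. ]
phone2 [-20.8  37.3   8. ]
phL [-104.3   37.5    8. ]
phR [-109.3  -34.1    8. ]
capLL [-60.9  57.3  45. ]
capHL [56.7 57.4 45. ]
capLR [-61.3 -52.3  45. ]
capHR [ 56.6 -53.   45. ]
gLL [-25.8  51.2  80. ]
gHL [94.5 53.6 80. ]
gLR [-26.6 -63.5  80. ]
gHR [ 94.4 -63.8  80. ]
[-0.0614  0.0569  0.0392]
[0.0583 0.0567 0.0396]
[-0.0619 -0.0547  0.0392]
[ 0.0583 -0.056   0.039 ]
```

View pics/w1g.png

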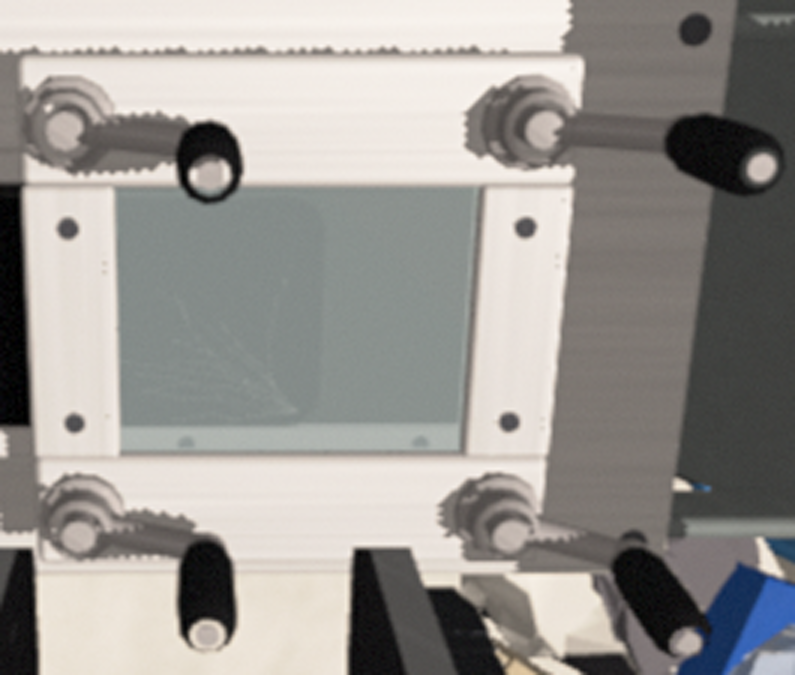

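```bash
sed -i 's/^BP=.*/BP=[0.4878,-0.1213,0.7202]/' h.py
cat > fk.py <<'E'
import numpy as np
from scipy.spatial.transform import Rotation as R
D=[([-1.37003456,.28697474,1.57783857,0,1.27857508,-.15001493],[.23186568,-.63339107,.23025771],[-.12340766,.69709136,-.69542229,.12337756]),
([-1.2747649,-.13924151,2.03121973,.31424141,1.24322366,-1.11368907],[.30646562,-.40885867,.24040716],[.33,-.511,.599,-.521]),
([-1.02537237,-.37308327,2.23093403,.52432914,1.4074329,-1.86326016],[.37849258,-.19185408,.25527459],[-.45463648,.20644651,-.35844097,.78880009])]
def fk(q,p,s=(1,1,1)):
    h,a,d1,L1,e,L2,d2,Lt=p
    Rz=lambda t:R.from_euler('z',t);Ry=lambda t:R.from_euler('y',t)
    r=Rz(q[0]);x=np.array([0,0,h])+r.apply([a,d1,0])
    r=r*Ry(q[1]);x=x+r.apply([0,0,L1])
    r=r*Ry(q[2]);x=x+r.apply([e,0,L2])
    r=r*Rz(s[0]*q[3]);r=r*Ry(q[4]);x=x+r.apply([0,d2,0])
    r=r*Rz(s[1]*q[5]);x=x+r.apply([0,0,Lt]);return x,r
if __name__=="__main__":
    from scipy.optimize import least_squares
    for s in [(1,1),(1,-1),(-1,1),(-1,-1)]:
        rr=[fk(q,[0]*8,s)[1].inv()*R.from_quat(o) for q,_,o in D]
        print(s,[ (rr[0].inv()*k).magnitude().round(4) for k in rr],rr[0].as_matrix().round(2).tolist())
E
python3 fk.py
```

```text
Traceback (most recent call last):
  File "fk.py", line 18, in <module>
    print(s,[ (rr[0].inv()*k).magnitude().round(4) for k in rr],rr[0].as_matrix().round(2).tolist())
              ^^^^^^^^^^^^^^^^^^^^^^^^^^^^^^^^^
AttributeError: 'float' object has no attribute 'round'
```

```bash
sed -i 's/\.magnitude()\.round(4)/.magnitude()/' fk.py; python3 fk.py
```

```text
(1, 1) [0.0, 0.0015711237139892427, 0.0005658942697068478] [[-0.0, 0.0, -1.0], [-1.0, 0.0, 0.0], [0.0, 1.0, 0.0]]
(1, -1) [0.0, 1.9267555132529617, 2.856721434779426] [[-0.3, 0.0, -0.96], [-0.96, -0.0, 0.3], [0.0, 1.0, 0.0]]
(-1, 1) [0.0, 0.6297607283274718, 1.049216865082224] [[-0.0, 0.0, -1.0], [-1.0, 0.0, 0.0], [0.0, 1.0, 0.0]]
(-1, -1) [0.0, 1.7926788920860584, 3.057001728643015] [[-0.3, 0.0, -0.96], [-0.96, -0.0, 0.3], [0.0, 1.0, 0.0]]
```

```bash
cat >> fk.py <<'E'
    A=[];b=[]
    for q,x,o in D:
        A.append(np.stack([fk(q,np.eye(8)[i])[0] for i in range(8)],1));b.append(x)
    A=np.vstack(A);b=np.hstack(b);print(np.linalg.svd(A)[1].round(3))
    p,res,rk,_=np.linalg.lstsq(A,b,rcond=1e-3);print(p.round(4),(A@p-b).round(4))
    idx=[0,2,3,5,7];p2=np.linalg.lstsq(A[:,idx],b,rcond=None)[0];print(p2.round(4),(A[:,idx]@p2-b).round(4))
E
python3 fk.py
```

```text
(1, 1) [0.0, 0.0015711237139892427, 0.0005658942697068478] [[-0.0, 0.0, -1.0], [-1.0, 0.0, 0.0], [0.0, 1.0, 0.0]]
(1, -1) [0.0, 1.9267555132529617, 2.856721434779426] [[-0.3, 0.0, -0.96], [-0.96, -0.0, 0.3], [0.0, 1.0, 0.0]]
(-1, 1) [0.0, 0.6297607283274718, 1.049216865082224] [[-0.0, 0.0, -1.0], [-1.0, 0.0, 0.0], [0.0, 1.0, 0.0]]
(-1, -1) [0.0, 1.7926788920860584, 3.057001728643015] [[-0.3, 0.0, -0.96], [-0.96, -0.0, 0.3], [0.0, 1.0, 0.0]]
[3.419 2.489 2.399 0.472 0.278 0.238 0.018 0.018]
[ 0.2403 -0.      0.1009  0.443   0.0206  0.5725  0.      0.2493] [-0. -0.  0.  0.  0. -0. -0. -0. -0.]
[0.2185 0.101  0.443  0.5661 0.249 ] [ 0.      0.0002  0.      0.0001 -0.0004  0.     -0.0002  0.0002 -0.    ]
```

```bash
cat > ik.py <<'E'
from h import *
from fk import fk
from scipy.optimize import least_squares
PK=[.2403,0,.1009,.443,.0206,.5725,0,.2493]
C=R.from_matrix([[0,0,-1],[-1,0,0],[0,1,0]])
LO=np.array([-2.77,-.9,.21,-1.53,.24,-2.84]);HI=np.array([2.77,2.22,2.48,4.67,2.81,2.84])
def ik(pos,Rt,q0):
    def f(q):
        x,r=fk(q,PK);return np.r_[(x-pos)*10,((r*C).inv()*Rt).as_rotvec()]
    r=least_squares(f,q0,bounds=(LO,HI));return r.x,np.abs(r.fun).max()
E
python3 - <<'E'
from ik import *
q0=ctrl.get_state()["qpos"]
print(fk(q0,PK)[0],ctrl.get_state()["eef_pos"])
for yaw in (90,45,0,135):
  print("yaw",yaw)
  for nm,b in [("push0",(-.17,0,.003)),("push1",(-.1,0,.003))]+[(f"{a}{c}{t}",(a*.0605+.036*np.cos(t),c*.0565-.036*np.sin(t),.05)) for a in(-1,1) for c in (1,-1) for t in (0,1.57,3.14)]:
    for lean in (0,):
      q,e=ik(b2w(b),toolR(lean,yaw),q0 if yaw==90 else q0+[0,0,0,0,0,np.radians(yaw-90)*-0]);m=np.minimum(q-LO,HI-q)
      print(nm,q.round(2),"err%.3f"%e,"margin",m.min().round(2),m.argmin()+1)
E
```

```text
[ 0.37844693 -0.1920396   0.25531419] [ 0.37844693 -0.1920396   0.25531419]
yaw 90
push0 [-1.07  0.12  2.33  0.66  0.92 -2.25] err0.000 margin 0.15 3
push1 [-0.92  0.05  2.32  0.67  0.93 -2.09] err0.000 margin 0.16 3
-110 [-0.81 -0.24  2.4   0.61  1.05 -1.86] err0.000 margin 0.08 3
-111.57 [-0.89 -0.13  2.34  0.62  1.04 -1.96] err0.000 margin 0.14 3
-113.14 [-0.99 -0.2   2.45  0.6   1.06 -2.05] err0.000 margin 0.03 3
-1-10 [-0.82  0.04  2.15  0.62  1.03 -1.88] err0.000 margin 0.33 3
-1-11.57 [-0.88  0.13  2.09  0.62  1.04 -1.95] err0.000 margin 0.39 3
-1-13.14 [-0.95  0.08  2.19  0.62  1.03 -2.04] err0.000 margin 0.29 3
110 [-0.54 -0.22  2.25  0.59  1.02 -1.56] err0.000 margin 0.23 3
111.57 [-0.63 -0.15  2.23  0.61  1.03 -1.67] err0.000 margin 0.25 3
113.14 [-0.69 -0.24  2.35  0.61  1.04 -1.73] err0.000 margin 0.13 3
1-10 [-0.61  0.03  2.03  0.6   1.03 -1.63] err0.000 margin 0.45 3
1-11.57 [-0.68  0.1   1.99  0.61  1.04 -1.71] err0.000 margin 0.49 3
1-13.14 [-0.73  0.02  2.11  0.62  1.03 -1.78] err0.000 margin 0.37 3
yaw 45
push0 [-1.01  0.12  2.31  0.55  0.9  -2.84] err0.085 margin 
[... 2085 characters left out ...]
0.000 margin 0.14 3
-113.14 [-0.99 -0.2   2.45  0.6   1.06 -1.27] err0.000 margin 0.03 3
-1-10 [-0.82  0.04  2.15  0.62  1.03 -1.1 ] err0.000 margin 0.33 3
-1-11.57 [-0.88  0.13  2.09  0.62  1.04 -1.17] err0.000 margin 0.39 3
-1-13.14 [-0.95  0.08  2.19  0.62  1.03 -1.25] err0.000 margin 0.29 3
110 [-0.54 -0.22  2.25  0.59  1.02 -0.77] err0.000 margin 0.23 3
111.57 [-0.63 -0.15  2.23  0.61  1.03 -0.88] err0.000 margin 0.25 3
113.14 [-0.69 -0.24  2.35  0.61  1.04 -0.95] err0.000 margin 0.13 3
1-10 [-0.61  0.03  2.03  0.6   1.03 -0.84] err0.000 margin 0.45 3
1-11.57 [-0.68  0.1   1.99  0.61  1.04 -0.92] err0.000 margin 0.49 3
1-13.14 [-0.73  0.02  2.11  0.62  1.03 -0.99] err0.000 margin 0.37 3
```

Run:
```python
from h import *
s=ctrl.get_state();print(w2b(s["eef_pos"]).round(4))
for b in [(-.03,0,.2),(-.175,0,.12),(-.157,0,.006),(-.14,0,.0035)]: print(b,*goto(b2w(b),toolR(0,90)))
```

```text
[-0.0289  0.0189  0.2076]
(-0.03, 0, 0.2) [ 1.89  0.76 -0.1 ] [-0.06 -0.37  0.13]
(-0.175, 0, 0.12) [  1.97   8.75 -14.6 ] [-0.06 -0.37  0.13]
(-0.157, 0, 0.006) [  1.93  20.15 -12.81] [-0.06 -0.37  0.13]
(-0.14, 0, 0.0035) [  1.92  20.4  -11.11] [-0.06 -0.37  0.13]
```

Emit:
play_rows(steps=[{"tx":1.9,"ty":2.5,"tz":-5,"ax":0,"ay":-0.4,"az":0.1,"claw":0},{"tx":1.9,"ty":5,"tz":-9,"ax":0,"ay":-0.4,"az":0.1,"claw":0},{"tx":1.9,"ty":8,"tz":-13,"ax":0,"ay":-0.4,"az":0.1,"claw":0},{"tx":1.9,"ty":11,"tz":-14.2,"ax":0,"ay":-0.4,"az":0.1,"claw":0},{"tx":1.9,"ty":14,"tz":-13.8,"ax":0,"ay":-0.4,"az":0.1,"claw":0},{"tx":1.9,"ty":16,"tz":-13.4,"ax":0,"ay":-0.4,"az":0.1,"claw":0},{"tx":1.9,"ty":18,"tz":-13,"ax":0,"ay":-0.4,"az":0.1,"claw":0},{"tx":1.9,"ty":18,"tz":-13,"ax":0,"ay":-0.4,"az":0.1,"claw":0}])

```text
time: 2.28
eef_pos: [0.3732, -0.2175, 0.0316]
tcp_rot: [-0.453, 0.208, -0.356, 0.79]
contact_force: [-0.3, 0.5, -0.7]
opening: 0.0
```

Run:
```python
from h import *
s=ctrl.get_state();print(s["time"],w2b(s["eef_pos"]).round(4),s["qpos"].round(2),s["contact_force"],s["opening"])
p,d=cams.read_camera("wrist");cv2.imwrite("pics/w2.png",p);np.savez("pics/w2.npz",p=p,d=d,pos=s["eef_pos"],q=s["tcp_rot"])
for b in [(-.157,0,.006),(-.14,0,.0035)]: print(b,*goto(b2w(b),toolR(0,90)))
```

```text
2.2833 [-0.1588  0.0033  0.0242] [-1.07  0.06  2.34  0.63  0.98 -2.21] [-0.27104512  0.54081076 -0.65305249] 0.00026332733353668655
(-0.157, 0, 0.006) [0.18 2.01 0.16] [-0.11  0.01 -0.21]
(-0.14, 0, 0.0035) [0.18 2.26 1.86] [-0.11  0.01 -0.21]
```

View pics/w2.png

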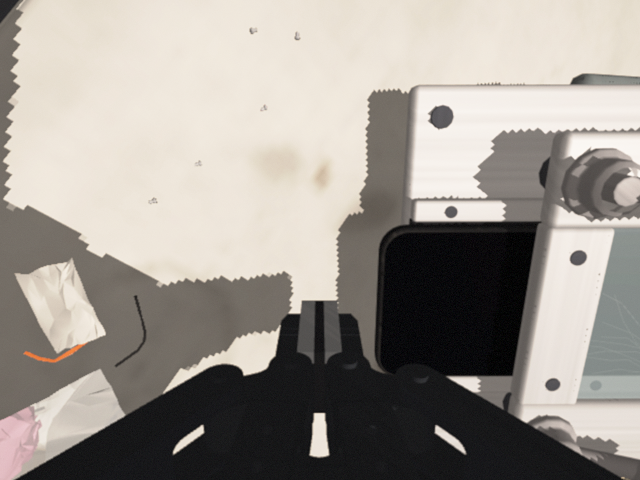

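Emit:
play_rows(steps=[{"tx":0.2,"ty":1.2,"tz":0.2,"ax":-0.1,"ay":0,"az":-0.2,"claw":0},{"tx":0.2,"ty":2.0,"tz":0.4,"ax":-0.1,"ay":0,"az":-0.2,"claw":0},{"tx":0.2,"ty":2.1,"tz":0.9,"ax":-0.1,"ay":0,"az":-0.2,"claw":0},{"tx":0.2,"ty":2.1,"tz":1.4,"ax":-0.1,"ay":0,"az":-0.2,"claw":0},{"tx":0.2,"ty":2.1,"tz":1.8,"ax":-0.1,"ay":0,"az":-0.2,"claw":0},{"tx":0.2,"ty":2.1,"tz":2.2,"ax":-0.1,"ay":0,"az":-0.2,"claw":0},{"tx":0.2,"ty":2.1,"tz":2.5,"ax":-0.1,"ay":0,"az":-0.2,"claw":0}])

```text
time: 2.92
eef_pos: [0.4, -0.2021, 0.0299]
tcp_rot: [-0.458, 0.203, -0.359, 0.788]
contact_force: [-2.2, -1.7, -0.4]
opening: -0.0
```

```bash
cat > st.py <<'E'
from h import *
s=ctrl.get_state();print(s["time"],"bed",w2b(s["eef_pos"]).round(4),"q",s["qpos"].round(2),"F_bed",(s["contact_force"]@bedR(BP[2])).round(1),"op",round(s["opening"],3))
E
python3 st.py;  python3 - <<'E'
from h import *
s=ctrl.get_state()
p,d=cams.read_camera("wrist");cv2.imwrite("pics/w3.png",p);np.savez("pics/w3.npz",p=p,d=d,pos=s["eef_pos"],q=s["tcp_rot"])
E
```

```text
2.9167 bed [-0.1334 -0.0028  0.0076] q [-0.99  0.07  2.33  0.66  0.93 -2.17] F_bed [-2.6  0.2  1. ] op -0.0
```

View pics/w3.png

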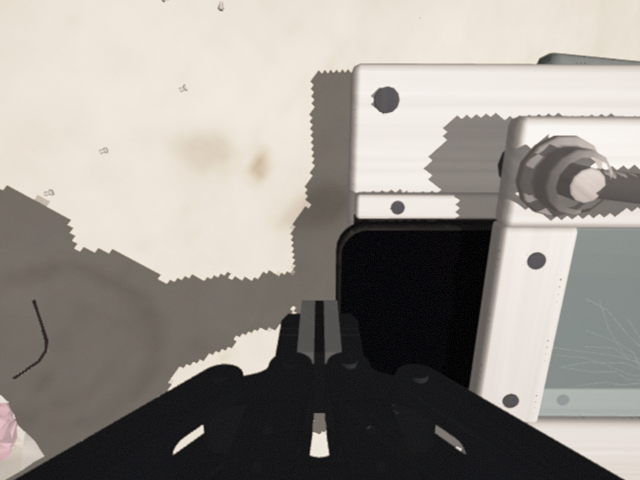

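Emit:
play_rows(steps=[{"tx":-0.2,"ty":0.35,"tz":0.0,"ax":0,"ay":0,"az":0,"claw":0},{"tx":-0.2,"ty":0.35,"tz":0.2,"ax":0,"ay":0,"az":0,"claw":0},{"tx":-0.2,"ty":0.35,"tz":0.2,"ax":0,"ay":0,"az":0,"claw":0}])

```text
time: 3.22
eef_pos: [0.4009, -0.1976, 0.027]
tcp_rot: [-0.457, 0.204, -0.358, 0.788]
contact_force: [-2.3, -2.8, -0.3]
opening: 0.001
```

```bash
python3 st.py
python3 - <<'E'
from h import *
print(goto(b2w((-.1,0,.004)),toolR(0,90)))
E
```

```text
3.2167 bed [-1.316e-01 -1.000e-04  3.300e-03] q [-0.98  0.08  2.33  0.67  0.92 -2.17] F_bed [-3.2 -0.6  1.5] op 0.001
(array([ 0.  , -0.07,  3.16]), array([0.06, 0.19, 0.27]))
```

Emit:
play_rows(steps=[{"tx":0,"ty":0,"tz":0.3,"ax":0,"ay":0.2,"az":0.2,"claw":0},{"tx":0,"ty":0,"tz":0.6,"ax":0,"ay":0.2,"az":0.2,"claw":0},{"tx":0,"ty":0,"tz":0.9,"ax":0,"ay":0.2,"az":0.2,"claw":0},{"tx":0,"ty":0,"tz":1.2,"ax":0,"ay":0.2,"az":0.2,"claw":0},{"tx":0,"ty":0,"tz":1.5,"ax":0,"ay":0.2,"az":0.2,"claw":0},{"tx":0,"ty":0,"tz":1.8,"ax":0,"ay":0.2,"az":0.2,"claw":0},{"tx":0,"ty":0,"tz":2.1,"ax":0,"ay":0.2,"az":0.2,"claw":0},{"tx":0,"ty":0,"tz":2.4,"ax":0,"ay":0.2,"az":0.2,"claw":0},{"tx":0,"ty":0,"tz":2.7,"ax":0,"ay":0.2,"az":0.2,"claw":0},{"tx":0,"ty":0,"tz":3.0,"ax":0,"ay":0.2,"az":0.2,"claw":0},{"tx":0,"ty":0,"tz":3.0,"ax":0,"ay":0.2,"az":0.2,"claw":0}])

```text
time: 4.13
eef_pos: [0.421, -0.1797, 0.0426]
tcp_rot: [-0.455, 0.206, -0.358, 0.789]
contact_force: [0.2, -0.6, -0.4]
opening: 0.001
```

```bash
python3 st.py;  python3 - <<'E'
from h import *
s=ctrl.get_state()
p,d=cams.read_camera("wrist");cv2.imwrite("pics/w4.png",p);np.savez("pics/w4.npz",p=p,d=d,pos=s["eef_pos"],q=s["tcp_rot"])
E
```

```text
4.1333 bed [-1.005e-01  1.000e-04  3.300e-03] q [-0.92  0.05  2.32  0.67  0.93 -2.09] F_bed [-0.4 -0.6 -0.2] op 0.001
```

View pics/w4.png

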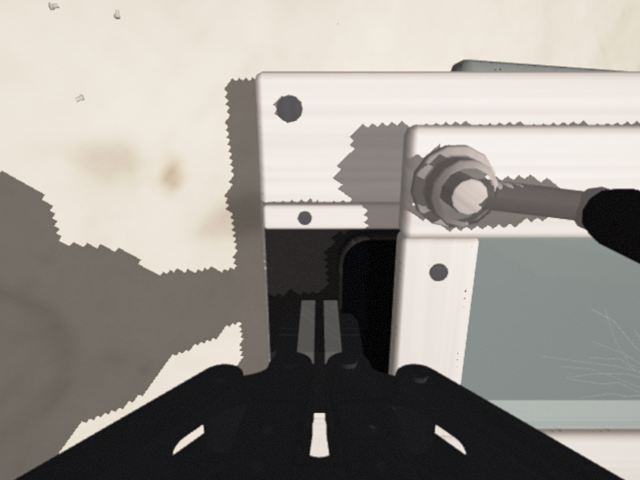

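Emit:
play_rows(steps=[{"tx":0,"ty":0,"tz":0.15,"ax":0,"ay":0,"az":0,"claw":0},{"tx":0,"ty":0,"tz":0.25,"ax":0,"ay":0,"az":0,"claw":0},{"tx":0,"ty":0,"tz":0.35,"ax":0,"ay":0,"az":0,"claw":0},{"tx":0,"ty":0,"tz":0.35,"ax":0,"ay":0,"az":0,"claw":0}])

```text
time: 4.52
eef_pos: [0.4228, -0.1781, 0.0439]
tcp_rot: [-0.455, 0.206, -0.358, 0.789]
contact_force: [-1.6, -1.6, 0.3]
opening: 0.001
```

```bash
python3 st.py
```

```text
4.5167 bed [-0.0978  0.0002  0.0032] q [-0.91  0.05  2.32  0.67  0.93 -2.08] F_bed [-1.8 -0.1  1.4] op 0.001
```

Emit:
play_rows(steps=[{"tx":0,"ty":0,"tz":0.1,"ax":0,"ay":0,"az":0,"claw":0},{"tx":0,"ty":0,"tz":0.2,"ax":0,"ay":0,"az":0,"claw":0},{"tx":0,"ty":0,"tz":0.2,"ax":0,"ay":0,"az":0,"claw":0}])

```text
time: 4.77
eef_pos: [0.4242, -0.1769, 0.0449]
tcp_rot: [-0.455, 0.206, -0.358, 0.789]
contact_force: [-1.3, -1.5, -0.6]
opening: 0.003
```

```bash
python3 st.py
```

```text
4.7667 bed [-0.0957  0.0002  0.0032] q [-0.91  0.05  2.32  0.67  0.93 -2.08] F_bed [-2.  -0.3  0.5] op 0.003
```

Still sliding at about 2 N; continue in small steps until the force rises.

Emit:
play_rows(steps=[{"tx":0,"ty":0,"tz":0.1,"ax":0,"ay":0,"az":0,"claw":0},{"tx":0,"ty":0,"tz":0.2,"ax":0,"ay":0,"az":0,"claw":0},{"tx":0,"ty":0,"tz":0.2,"ax":0,"ay":0,"az":0,"claw":0}])

```text
time: 5.02
eef_pos: [0.4247, -0.1765, 0.0453]
tcp_rot: [-0.457, 0.206, -0.357, 0.788]
contact_force: [-5.8, -4.9, -1.6]
opening: 0.0
```

```bash
python3 st.py
```

```text
5.0167 bed [-0.095   0.0001  0.0032] q [-0.9   0.04  2.32  0.67  0.93 -2.07] F_bed [-7.3  0.1  2.4] op 0.0
```

Emit:
play_rows(steps=[{"tx":0,"ty":0,"tz":0.1,"ax":0,"ay":0,"az":0,"claw":0},{"tx":0,"ty":0,"tz":0.1,"ax":0,"ay":0,"az":0,"claw":0},{"tx":0,"ty":0,"tz":0.1,"ax":0,"ay":0,"az":0,"claw":0}])

```text
time: 5.27
eef_pos: [0.4247, -0.1765, 0.0453]
tcp_rot: [-0.458, 0.206, -0.357, 0.788]
contact_force: [-6.8, -5.5, -3.7]
opening: 0.002
```

```bash
python3 st.py
python3 - <<'E'
from h import *
print(goto(b2w((-.13,0,.006)),toolR(0,90)))
for lean in (0,):
  b=(.0965,.0535,.14);print(b,goto(b2w(b),toolR(0,90)))
E
```

```text
5.2667 bed [-0.0949  0.0001  0.0032] q [-0.9   0.04  2.32  0.67  0.93 -2.07] F_bed [-9.4  0.4  1.1] op 0.002
(array([ 0.01, -0.26, -3.51]), array([0.32, 0.07, 0.07]))
(0.0965, 0.0535, 0.14) (array([ -5.3 , -13.79,  19.07]), array([0.32, 0.07, 0.07]))
```

Emit:
play_rows(steps=[{"tx":0,"ty":-0.1,"tz":-1.0,"ax":0.3,"ay":0,"az":0,"claw":0},{"tx":0,"ty":-0.3,"tz":-2.0,"ax":0.3,"ay":0,"az":0,"claw":0},{"tx":0,"ty":-4,"tz":-3.0,"ax":0.3,"ay":0,"az":0,"claw":3.4},{"tx":0,"ty":-8,"tz":-3.0,"ax":0.3,"ay":0,"az":0,"claw":3.4},{"tx":-1,"ty":-12,"tz":-1,"ax":0.3,"ay":0,"az":0,"claw":3.4},{"tx":-2,"ty":-15.5,"tz":2,"ax":0.3,"ay":0,"az":0,"claw":3.4},{"tx":-2,"ty":-18,"tz":5.5,"ax":0.3,"ay":0,"az":0,"claw":3.4},{"tx":-2,"ty":-18,"tz":9,"ax":0.3,"ay":0,"az":0,"claw":3.4},{"tx":-2,"ty":-18,"tz":10,"ax":0.3,"ay":0,"az":0,"claw":3.4},{"tx":-2,"ty":-18,"tz":10,"ax":0.3,"ay":0,"az":0,"claw":3.4},{"tx":-2,"ty":-18,"tz":10,"ax":0.3,"ay":0,"az":0,"claw":3.4}])

```text
time: 6.18
eef_pos: [0.4101, -0.162, 0.2522]
tcp_rot: [-0.454, 0.205, -0.358, 0.79]
contact_force: [0.9, -1.1, -0.2]
opening: 0.4
```

```bash
python3 st.py;  python3 - <<'E'
from h import *
s=ctrl.get_state()
p,d=cams.read_camera("wrist");cv2.imwrite("pics/w5.png",p);np.savez("pics/w5.npz",p=p,d=d,pos=s["eef_pos"],q=s["tcp_rot"])
E
```

```text
6.1833 bed [0.0073 0.0206 0.1831] q [-0.92 -0.36  2.23  0.54  1.35 -1.78] F_bed [-0.2 -1.4 -0.1] op 0.4
```

View pics/w5.png

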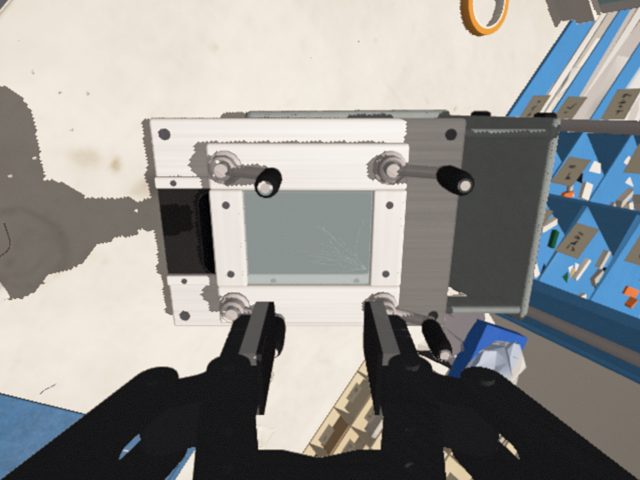

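Run:
```python
from h import *
z=np.load("pics/w5.npz");pos,q=z["pos"],z["q"]
im=cv2.resize(z["p"][130:300,140:300],None,fx=5,fy=5,interpolation=cv2.INTER_CUBIC)[:800,:800];cv2.imwrite("pics/w5a.png",cv2.resize(cv2.convertScaleAbs(im,alpha=1.6,beta=20),None,fx=.74,fy=.74))
r=lambda u,v,h:(wray_bed(pos,q,(u,v),h)*1000).round(1)
for n,a in dict(bLL=(149.5,119,0),pLL=(208,143,.022),pHL=(409,146,.022),ph=(199,230,.008),gLL=(263.5,187,.08),gHL=(465,185,.08),cLL=(221,170,.041),cHL=(391,170,.041)).items():print(n,r(*a))
```

```text
bLL [-120.4   89.3    0. ]
pLL [-72.   73.5  22. ]
pHL [72.7 71.5 22. ]
ph [-88.4   4.1   8. ]
gLL [-25.9  52.8  80. ]
gHL [95.3 54.  80. ]
cLL [-59.7  57.1  41. ]
cHL [57.2 57.1 41. ]
```

View pics/w5a.png

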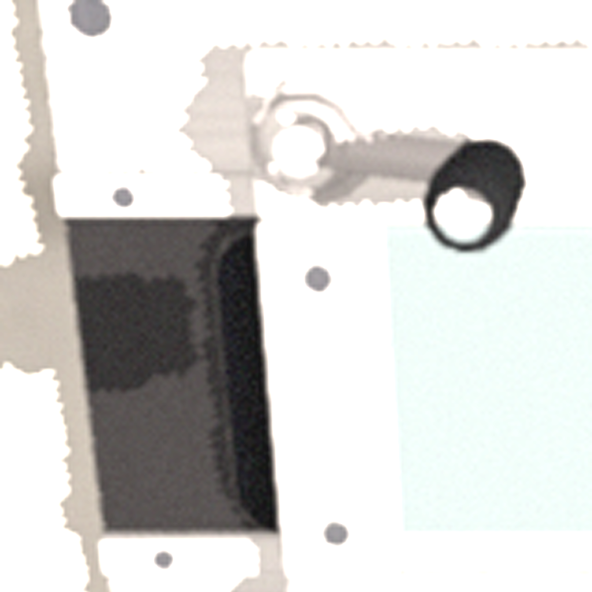

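Run:
```python
from h import *
for b in [(.0965,.054,.13),(.0965,.054,.05)]: print(b,*goto(b2w(b),toolR(0,90)))
```

```text
(0.0965, 0.054, 0.13) [-3.31  5.28  8.99] [-0.28 -0.04 -0.08]
(0.0965, 0.054, 0.05) [-3.3  13.28  8.95] [-0.28 -0.04 -0.08]
```

Emit:
play_rows(steps=[{"tx":-1.2,"ty":1.5,"tz":3.5,"ax":-0.3,"ay":0,"az":0,"claw":3.4},{"tx":-2.4,"ty":3.5,"tz":6.5,"ax":-0.3,"ay":0,"az":0,"claw":3.4},{"tx":-3.3,"ty":5.3,"tz":9,"ax":-0.3,"ay":0,"az":0,"claw":3.4},{"tx":-3.3,"ty":7.0,"tz":9,"ax":-0.3,"ay":0,"az":0,"claw":3.4},{"tx":-3.3,"ty":8.5,"tz":9,"ax":-0.3,"ay":0,"az":0,"claw":3.4},{"tx":-3.3,"ty":8.5,"tz":9,"ax":-0.3,"ay":0,"az":0,"claw":3.4}])

```text
time: 6.73
eef_pos: [0.477, -0.0565, 0.219]
tcp_rot: [-0.455, 0.21, -0.355, 0.789]
contact_force: [-0.9, 0.2, -0.5]
opening: 0.401
```

```bash
python3 st.py;  python3 - <<'E'
from h import *
s=ctrl.get_state()
p,d=cams.read_camera("wrist");cv2.imwrite("pics/w6.png",p);np.savez("pics/w6.npz",p=p,d=d,pos=s["eef_pos"],q=s["tcp_rot"])
p,d=cams.read_camera("side");cv2.imwrite("pics/s6.png",p)
for b in [(.0965,.054,.05)]: print(b,*goto(b2w(b),toolR(0,90)))
E
```

```text
6.7333 bed [0.0945 0.0558 0.0944] q [-0.6  -0.29  2.24  0.56  1.13 -1.54] F_bed [-0.7  0.8 -0.2] op 0.401
(0.0965, 0.054, 0.05) [-0.01  4.73  0.08] [ 0.09 -0.17 -0.17]
```

View pics/w6.png

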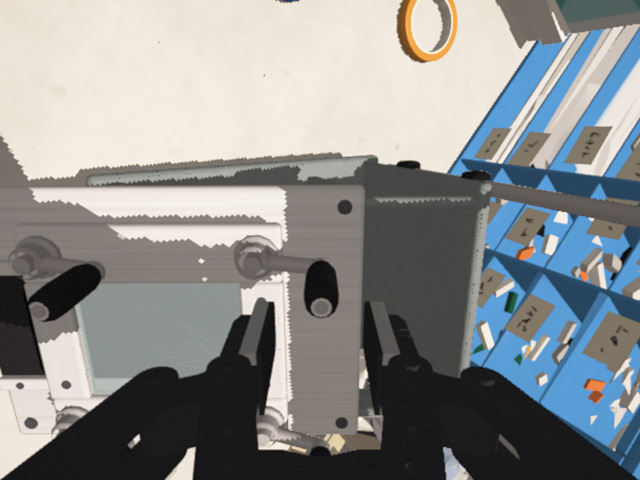

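View pics/s6.png

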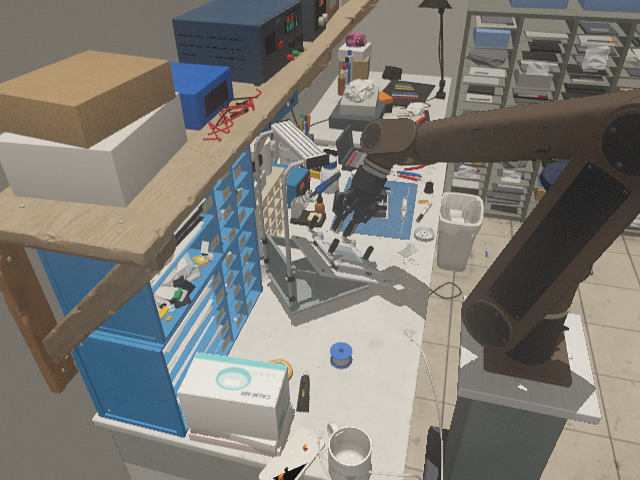

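Run:
```python
from h import *
z=np.load("pics/w6.npz");pos,q=z["pos"],z["q"]
print(wproj(pos,q,b2w((.0965,.054,.08))),(wray_bed(pos,q,(321,305),.08)*1000).round(1))
```

```text
[[324.57414894 306.48974851]] [95.  54.7 80. ]
```

Emit:
play_rows(steps=[{"tx":0.1,"ty":2.0,"tz":0.1,"ax":0,"ay":0,"az":0,"claw":3.4},{"tx":0.1,"ty":3.6,"tz":0.1,"ax":0,"ay":0,"az":0,"claw":3.4},{"tx":0.1,"ty":4.5,"tz":0.1,"ax":0,"ay":0,"az":0,"claw":3.0},{"tx":0.1,"ty":4.5,"tz":0.1,"ax":0,"ay":0,"az":0,"claw":1.0},{"tx":0.1,"ty":4.5,"tz":0.1,"ax":0,"ay":0,"az":0,"claw":1.0},{"tx":0.1,"ty":4.5,"tz":0.1,"ax":0,"ay":0,"az":0,"claw":1.0},{"tx":0.1,"ty":4.5,"tz":0.1,"ax":0,"ay":0,"az":0,"claw":1.0}], grip_force=30)

```text
time: 7.42
eef_pos: [0.4957, -0.0441, 0.1838]
tcp_rot: [-0.457, 0.208, -0.357, 0.788]
contact_force: [-2.8, -3.4, -9.1]
opening: 0.169
```

```bash
python3 st.py;  python3 - <<'E'
from h import *
s=ctrl.get_state()
p,d=cams.read_camera("wrist");cv2.imwrite("pics/w7.png",p[150:,150:480])
E
```

```text
7.4167 bed [0.0961 0.0528 0.0528] q [-0.54 -0.21  2.24  0.59  1.02 -1.55] F_bed [-8.4 -0.7 -5.7] op 0.169
```

View pics/w7.png

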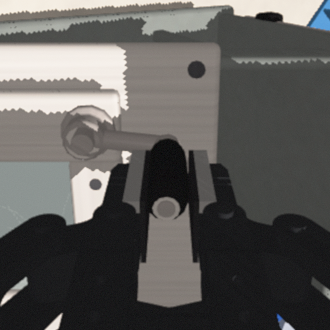

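Emit:
play_rows(steps=[{"tx":0.6,"ty":0.02,"tz":-0.15,"ax":0,"ay":0,"az":0,"claw":1.0},{"tx":1.1,"ty":0.04,"tz":-0.3,"ax":0,"ay":0,"az":0,"claw":1.0},{"tx":1.5,"ty":0.06,"tz":-0.5,"ax":0,"ay":0,"az":0,"claw":1.0},{"tx":2.25,"ty":0.1,"tz":-1.07,"ax":0,"ay":0,"az":0,"claw":1.0},{"tx":2.8,"ty":0.14,"tz":-1.8,"ax":0,"ay":0,"az":0,"claw":1.0},{"tx":3.15,"ty":0.17,"tz":-2.65,"ax":0,"ay":0,"az":0,"claw":1.0},{"tx":3.3,"ty":0.2,"tz":-3.6,"ax":0,"ay":0,"az":0,"claw":1.0},{"tx":3.3,"ty":0.2,"tz":-3.6,"ax":0,"ay":0,"az":0,"claw":1.0}])

```text
time: 8.13
eef_pos: [0.4967, -0.0879, 0.1661]
tcp_rot: [-0.454, 0.207, -0.358, 0.789]
contact_force: [-0.2, 2.7, -7.0]
opening: 0.17
```

```bash
python3 st.py;  python3 - <<'E'
from h import *
s=ctrl.get_state()
p,d=cams.read_camera("wrist");cv2.imwrite("pics/w8.png",p[150:,150:480])
E
```

```text
8.1333 bed [0.0629 0.0193 0.0516] q [-0.63 -0.15  2.23  0.61  1.03 -1.66] F_bed [-2.1  2.2 -6.9] op 0.17
```

View pics/w8.png

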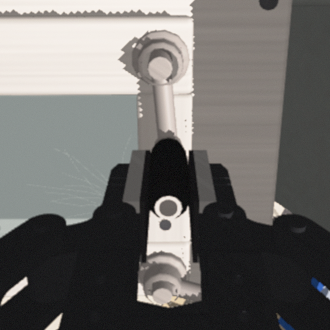

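Emit:
play_rows(steps=[{"tx":-0.1,"ty":0.05,"tz":-0.7,"ax":0,"ay":0,"az":0,"claw":1.0},{"tx":-0.24,"ty":0.07,"tz":-1.25,"ax":0,"ay":0,"az":0,"claw":1.0},{"tx":-0.6,"ty":0.1,"tz":-2.12,"ax":0,"ay":0,"az":0,"claw":1.0},{"tx":-1.17,"ty":0.14,"tz":-2.87,"ax":0,"ay":0,"az":0,"claw":1.0},{"tx":-1.92,"ty":0.18,"tz":-3.44,"ax":0,"ay":0,"az":0,"claw":1.0},{"tx":-2.79,"ty":0.22,"tz":-3.8,"ax":0,"ay":0,"az":0,"claw":1.0},{"tx":-3.3,"ty":0.24,"tz":-3.9,"ax":0,"ay":0,"az":0,"claw":1.0},{"tx":-3.72,"ty":0.25,"tz":-3.92,"ax":0,"ay":0,"az":0,"claw":1.0},{"tx":-3.72,"ty":0.25,"tz":-3.92,"ax":0,"ay":0,"az":0,"claw":1.0}])

```text
time: 8.93
eef_pos: [0.4482, -0.0825, 0.145]
tcp_rot: [-0.456, 0.205, -0.359, 0.788]
contact_force: [4.3, -0.3, -9.4]
opening: 0.168
```

```bash
python3 st.py;  python3 - <<'E'
from h import *
s=ctrl.get_state()
p,d=cams.read_camera("wrist");cv2.imwrite("pics/w9.png",p[150:,150:480])
E
```

```text
8.9333 bed [0.0239 0.0553 0.0497] q [-0.7  -0.24  2.35  0.61  1.03 -1.74] F_bed [-2.1 -3.  -9.6] op 0.168
```

View pics/w9.png

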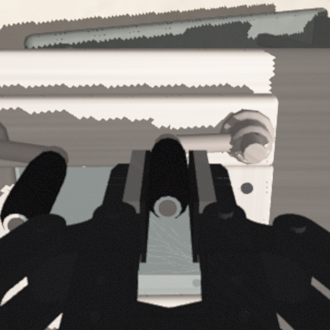

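Emit:
play_rows(steps=[{"tx":-0.3,"ty":0.05,"tz":0,"ax":0,"ay":0,"az":0,"claw":1.0},{"tx":-0.6,"ty":0.05,"tz":0.0,"ax":0,"ay":0,"az":0,"claw":1.0},{"tx":-0.6,"ty":0.05,"tz":0,"ax":0,"ay":0,"az":0,"claw":1.0}])

```text
time: 9.23
eef_pos: [0.4472, -0.0815, 0.1457]
tcp_rot: [-0.457, 0.202, -0.364, 0.786]
contact_force: [14.7, -6.6, -15.9]
opening: 0.172
```

```bash
python3 st.py
```

```text
9.2333 bed [0.0242 0.0567 0.0503] q [-0.69 -0.25  2.36  0.61  1.02 -1.73] F_bed [ -2.2 -14.7 -17.1] op 0.172
```

Run:
```python
from h import *
for b in [(.024,.056,.12),(-.025,-.064,.12),(-.025,-.064,.098)]: print(b,*goto(b2w(b),toolR(0,90)))
```

```text
(0.024, 0.056, 0.12) [ 0.2  -6.97 -0.02] [0.02 0.   1.04]
(-0.025, -0.064, 0.12) [12.19 -6.75 -4.92] [0.02 0.   1.04]
(-0.025, -0.064, 0.098) [12.15 -4.55 -4.92] [0.02 0.   1.04]
```

Emit:
play_rows(steps=[{"tx":0.6,"ty":0,"tz":0,"ax":0,"ay":0,"az":0,"claw":3.0},{"tx":0.6,"ty":0,"tz":0,"ax":0,"ay":0,"az":0,"claw":3.0},{"tx":0.6,"ty":-0.3,"tz":0,"ax":0,"ay":0,"az":0,"claw":3.0},{"tx":0.6,"ty":-4,"tz":0,"ax":0,"ay":0,"az":0,"claw":3.4},{"tx":0.8,"ty":-6.5,"tz":-0.5,"ax":0,"ay":0,"az":0,"claw":3.4},{"tx":4,"ty":-7,"tz":-2,"ax":0,"ay":0,"az":0,"claw":3.4},{"tx":7.5,"ty":-7,"tz":-3.5,"ax":0,"ay":0,"az":0,"claw":3.4},{"tx":11,"ty":-6,"tz":-4.8,"ax":0,"ay":0,"az":0,"claw":3.4},{"tx":12.5,"ty":-5.2,"tz":-4.9,"ax":0,"ay":0,"az":0,"claw":3.4},{"tx":12.5,"ty":-4.7,"tz":-4.9,"ax":0,"ay":0,"az":0,"claw":3.4},{"tx":12.5,"ty":-4.7,"tz":-4.9,"ax":0,"ay":0,"az":0,"claw":3.4}])

```text
time: 10.15
eef_pos: [0.4763, -0.2141, 0.1597]
tcp_rot: [-0.455, 0.207, -0.357, 0.789]
contact_force: [0.2, 0.7, -0.3]
opening: 0.401
```

```bash
python3 st.py;  cat > cap.py <<'E'
import sys
from h import *
s=ctrl.get_state()
p,d=cams.read_camera("wrist");n=sys.argv[1];cv2.imwrite(f"pics/{n}.png",p);np.savez(f"pics/{n}.npz",p=p,d=d,pos=s["eef_pos"],q=s["tcp_rot"])
E
python3 cap.py w10
```

```text
10.15 bed [-0.0257 -0.0622  0.0952] q [-0.87 -0.02  2.12  0.59  1.13 -1.87] F_bed [ 0.4  0.4 -0.6] op 0.401
```

View pics/w10.png

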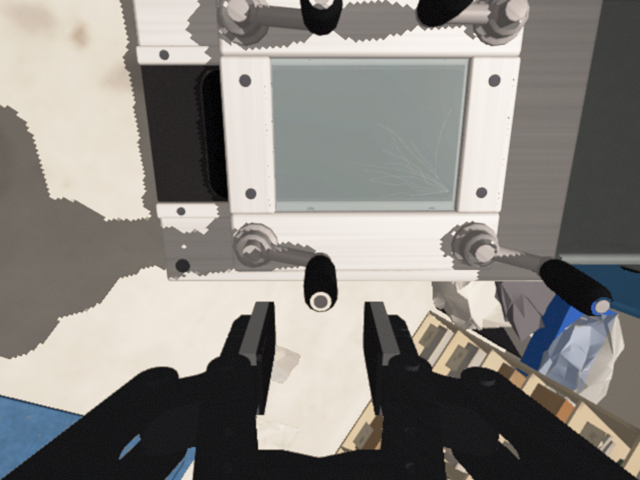

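Run:
```python
from h import *
z=np.load("pics/w10.npz");pos,q=z["pos"],z["q"]
for a in [(320,300,.08),(256,244,.041),(600,306,.08),(482,250,.041),(510,9,.041)]:print((wray_bed(pos,q,a[:2],a[2])*1000).round(1))
```

```text
[-25.5 -61.4  80. ]
[-57.7 -49.5  41. ]
[ 93.5 -64.4  80. ]
[ 56.6 -52.9  41. ]
[55.3 55.7 41. ]
```

Emit:
play_rows(steps=[{"tx":0.05,"ty":2.0,"tz":0,"ax":0,"ay":0,"az":0,"claw":3.4},{"tx":0.05,"ty":3.6,"tz":0,"ax":0,"ay":0,"az":0,"claw":3.4},{"tx":0.05,"ty":4.5,"tz":0,"ax":0,"ay":0,"az":0,"claw":3.0},{"tx":0.05,"ty":4.5,"tz":0,"ax":0,"ay":0,"az":0,"claw":1.0},{"tx":0.05,"ty":4.5,"tz":0,"ax":0,"ay":0,"az":0,"claw":1.0},{"tx":0.05,"ty":4.5,"tz":0,"ax":0,"ay":0,"az":0,"claw":1.0},{"tx":0.05,"ty":4.5,"tz":0,"ax":0,"ay":0,"az":0,"claw":1.0}], grip_force=30)

```text
time: 10.78
eef_pos: [0.4929, -0.1987, 0.1209]
tcp_rot: [-0.455, 0.207, -0.356, 0.79]
contact_force: [0.8, 5.6, -4.9]
opening: 0.174
```

```bash
python3 st.py;  python3 cap.py w11
```

```text
10.7833 bed [-0.0254 -0.0615  0.0503] q [-0.82  0.05  2.13  0.62  1.04 -1.89] F_bed [ 1.3  3.6 -6.4] op 0.174
```

View pics/w11.png

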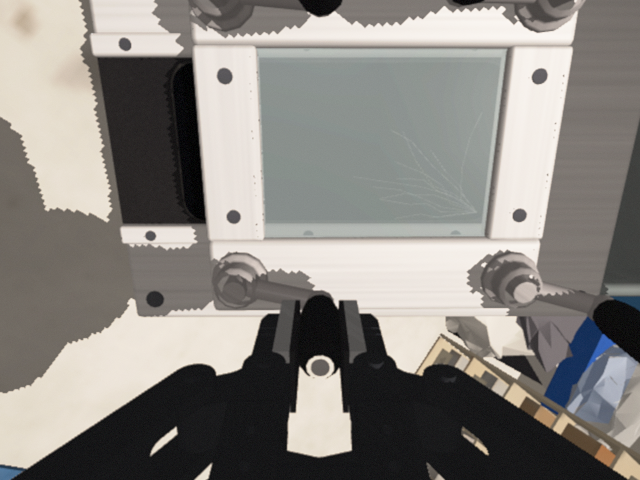

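Emit:
play_rows(steps=[{"tx":0.7,"ty":0.02,"tz":-0.14,"ax":0,"ay":0,"az":0,"claw":1.0},{"tx":1.55,"ty":0.06,"tz":-0.57,"ax":0,"ay":0,"az":0,"claw":1.0},{"tx":2.25,"ty":0.1,"tz":-1.2,"ax":0,"ay":0,"az":0,"claw":1.0},{"tx":2.75,"ty":0.14,"tz":-2.0,"ax":0,"ay":0,"az":0,"claw":1.0},{"tx":3.05,"ty":0.18,"tz":-2.9,"ax":0,"ay":0,"az":0,"claw":1.0},{"tx":3.1,"ty":0.22,"tz":-3.83,"ax":0,"ay":0,"az":0,"claw":1.0},{"tx":2.9,"ty":0.26,"tz":-4.75,"ax":0,"ay":0,"az":0,"claw":1.0},{"tx":2.45,"ty":0.3,"tz":-5.58,"ax":0,"ay":0,"az":0,"claw":1.0},{"tx":1.8,"ty":0.34,"tz":-6.28,"ax":0,"ay":0,"az":0,"claw":1.0},{"tx":1.0,"ty":0.38,"tz":-6.78,"ax":0,"ay":0,"az":0,"claw":1.0},{"tx":0.1,"ty":0.42,"tz":-7.07,"ax":0,"ay":0,"az":0,"claw":1.0},{"tx":-0.5,"ty":0.43,"tz":-7.12,"ax":0,"ay":0,"az":0,"claw":1.0}])

```text
time: 11.83
eef_pos: [0.4464, -0.236, 0.0822]
tcp_rot: [-0.455, 0.206, -0.36, 0.788]
contact_force: [9.0, 2.8, -7.3]
opening: 0.17
```

Emit:
play_rows(steps=[{"tx":-0.3,"ty":0.0,"tz":0,"ax":0,"ay":0,"az":0,"claw":1.0},{"tx":-0.3,"ty":0.0,"tz":0,"ax":0,"ay":0,"az":0,"claw":1.0}])

```text
time: 12.0
eef_pos: [0.444, -0.2334, 0.082]
tcp_rot: [-0.456, 0.206, -0.359, 0.788]
contact_force: [6.5, 3.1, -7.1]
opening: 0.172
```

```bash
python3 st.py;  python3 cap.py w12
```

```text
12.0 bed [-0.0966 -0.0554  0.0465] q [-0.95  0.08  2.19  0.62  1.02 -2.04] F_bed [ 2.5 -2.  -9.6] op 0.172
```

View pics/w12.png

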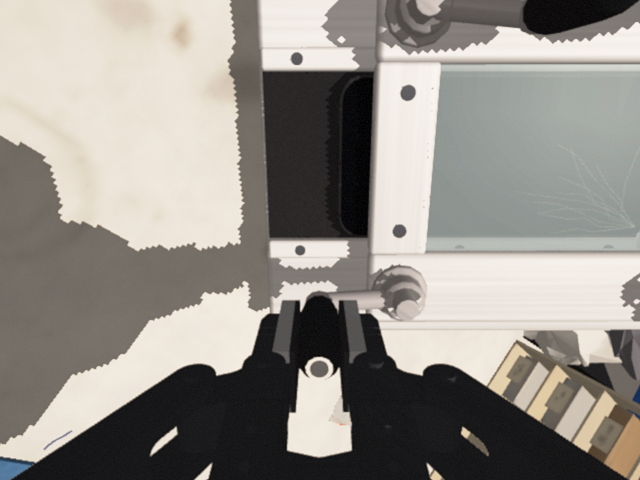

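Nearly at the stop; push further until the force rises.

Emit:
play_rows(steps=[{"tx":-0.3,"ty":-0.1,"tz":0,"ax":0,"ay":0,"az":0,"claw":1.0},{"tx":-0.6,"ty":-0.1,"tz":0.0,"ax":0,"ay":0,"az":0,"claw":1.0},{"tx":-0.6,"ty":-0.1,"tz":0,"ax":0,"ay":0,"az":0,"claw":1.0}])

```text
time: 12.3
eef_pos: [0.4425, -0.232, 0.0831]
tcp_rot: [-0.456, 0.204, -0.364, 0.786]
contact_force: [21.3, -0.0, -19.8]
opening: 0.171
```

```bash
python3 st.py
python3 - <<'E'
from h import *
for b in [(.0945,-.064,.098)]: print(b,*goto(b2w(b),toolR(0,90)))
E
```

```text
12.3 bed [-0.0962 -0.0534  0.0476] q [-0.95  0.07  2.2   0.63  1.01 -2.04] F_bed [  3.9 -14.  -25.1] op 0.171
(0.0945, -0.064, 0.098) [ 1.08 -5.03 19.07] [-0.   -0.17  0.87]
```

Emit:
play_rows(steps=[{"tx":0.6,"ty":0.1,"tz":0,"ax":0,"ay":0,"az":0,"claw":3.0},{"tx":0.6,"ty":0,"tz":0,"ax":0,"ay":0,"az":0,"claw":3.0},{"tx":0.6,"ty":-0.3,"tz":0,"ax":0,"ay":0,"az":0,"claw":3.0},{"tx":0.6,"ty":-4,"tz":0,"ax":0,"ay":0,"az":0,"claw":3.4},{"tx":0.8,"ty":-6.5,"tz":1.5,"ax":0,"ay":0,"az":0,"claw":3.4},{"tx":1.2,"ty":-7.3,"tz":5,"ax":0,"ay":0,"az":0,"claw":3.4},{"tx":1.4,"ty":-7.3,"tz":9,"ax":0,"ay":0,"az":0,"claw":3.4},{"tx":1.4,"ty":-7.3,"tz":13,"ax":0,"ay":0,"az":0,"claw":3.4},{"tx":1.4,"ty":-6.6,"tz":16.5,"ax":0,"ay":0,"az":0,"claw":3.4},{"tx":1.4,"ty":-5.2,"tz":19,"ax":0,"ay":0,"az":0,"claw":3.4},{"tx":1.4,"ty":-5.2,"tz":19,"ax":0,"ay":0,"az":0,"claw":3.4},{"tx":1.4,"ty":-5.2,"tz":19,"ax":0,"ay":0,"az":0,"claw":3.4}])

```text
time: 13.3
eef_pos: [0.5532, -0.1479, 0.2239]
tcp_rot: [-0.456, 0.205, -0.357, 0.789]
contact_force: [0.0, 0.1, -0.9]
opening: 0.398
```

```bash
python3 st.py;python3 cap.py w13
```

```text
13.3 bed [ 0.0944 -0.0631  0.1002] q [-0.66 -0.03  2.01  0.57  1.13 -1.62] F_bed [-0.4  0.  -0.8] op 0.398
```

View pics/w13.png

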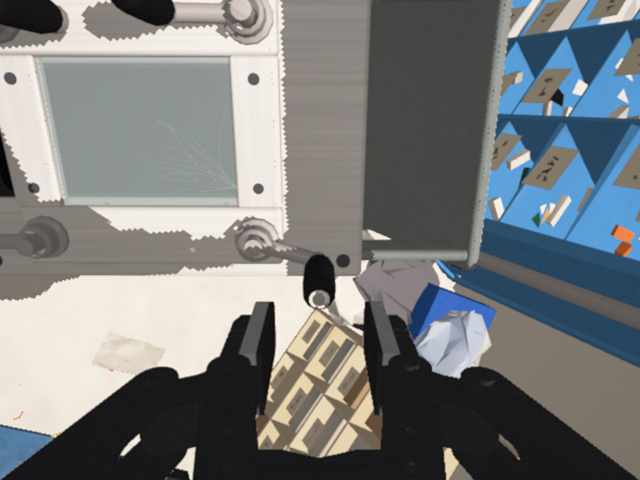

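Emit:
play_rows(steps=[{"tx":0,"ty":2.2,"tz":0,"ax":0,"ay":0,"az":0,"claw":3.4},{"tx":0,"ty":4,"tz":0,"ax":0,"ay":0,"az":0,"claw":3.4},{"tx":0,"ty":5,"tz":0,"ax":0,"ay":0,"az":0,"claw":3.0},{"tx":0,"ty":5,"tz":0,"ax":0,"ay":0,"az":0,"claw":1.0},{"tx":0,"ty":5,"tz":0,"ax":0,"ay":0,"az":0,"claw":1.0},{"tx":0,"ty":5,"tz":0,"ax":0,"ay":0,"az":0,"claw":1.0},{"tx":0,"ty":5,"tz":0,"ax":0,"ay":0,"az":0,"claw":1.0}], grip_force=30)

```text
time: 13.93
eef_pos: [0.5714, -0.1309, 0.1788]
tcp_rot: [-0.454, 0.207, -0.358, 0.789]
contact_force: [6.7, 6.3, -6.9]
opening: 0.174
```

```bash
python3 st.py;python3 cap.py w14
```

```text
13.9333 bed [ 0.0933 -0.0623  0.0486] q [-0.61  0.04  2.02  0.6   1.03 -1.64] F_bed [  4.5   0.3 -10.5] op 0.174
```

View pics/w14.png

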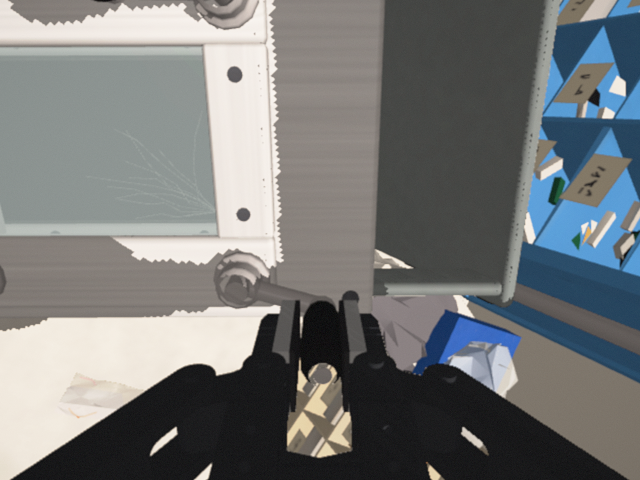

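Emit:
play_rows(steps=[{"tx":0.55,"ty":0.0,"tz":0.0,"ax":0,"ay":0,"az":0,"claw":1.0},{"tx":1.38,"ty":0.02,"tz":-0.4,"ax":0,"ay":0,"az":0,"claw":1.0},{"tx":2.08,"ty":0.05,"tz":-1.05,"ax":0,"ay":0,"az":0,"claw":1.0},{"tx":2.58,"ty":0.08,"tz":-1.84,"ax":0,"ay":0,"az":0,"claw":1.0},{"tx":2.87,"ty":0.12,"tz":-2.73,"ax":0,"ay":0,"az":0,"claw":1.0},{"tx":2.9,"ty":0.15,"tz":-3.67,"ax":0,"ay":0,"az":0,"claw":1.0},{"tx":2.7,"ty":0.18,"tz":-4.59,"ax":0,"ay":0,"az":0,"claw":1.0},{"tx":2.27,"ty":0.22,"tz":-5.42,"ax":0,"ay":0,"az":0,"claw":1.0},{"tx":1.63,"ty":0.25,"tz":-6.12,"ax":0,"ay":0,"az":0,"claw":1.0},{"tx":0.84,"ty":0.28,"tz":-6.62,"ax":0,"ay":0,"az":0,"claw":1.0},{"tx":-0.05,"ty":0.3,"tz":-6.9,"ax":0,"ay":0,"az":0,"claw":1.0},{"tx":-0.7,"ty":0.3,"tz":-6.96,"ax":0,"ay":0,"az":0,"claw":1.0}])

```text
time: 14.98
eef_pos: [0.5221, -0.1638, 0.1402]
tcp_rot: [-0.454, 0.208, -0.358, 0.789]
contact_force: [13.7, 6.9, -11.6]
opening: 0.17
```

Emit:
play_rows(steps=[{"tx":-0.3,"ty":0.0,"tz":0,"ax":0,"ay":0,"az":0,"claw":1.0},{"tx":-0.5,"ty":0.0,"tz":0,"ax":0,"ay":0,"az":0,"claw":1.0},{"tx":-0.5,"ty":0.0,"tz":0,"ax":0,"ay":0,"az":0,"claw":1.0}])

```text
time: 15.23
eef_pos: [0.5207, -0.1622, 0.1408]
tcp_rot: [-0.455, 0.206, -0.361, 0.788]
contact_force: [19.8, 2.6, -16.7]
opening: 0.17
```

```bash
python3 st.py;python3 cap.py w15
```

```text
15.2333 bed [ 0.0234 -0.0524  0.0451] q [-0.73  0.02  2.12  0.62  1.02 -1.78] F_bed [  6.  -11.1 -22.8] op 0.17
```

View pics/w15.png

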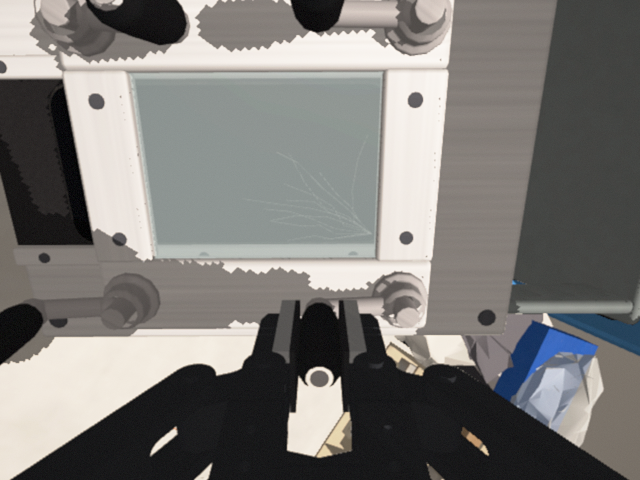

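Run:
```python
from ik import *
s=ctrl.get_state();q0=s["qpos"]
for a in (0,8,12):
  for b in [(-.0255,.055,.098),(-.0255,.055,.05),(-.06,.02,.048),(-.097,.058,.046)]:
    Rt=toolR(0,90)*R.from_euler('z',a,degrees=True)
    q,e=ik(b2w(b),Rt,q0);print(a,b,q.round(2),round(e,4),*goto(b2w(b),Rt))
```

```text
0 (-0.0255, 0.055, 0.098) [-0.88 -0.33  2.38  0.57  1.18 -1.85] 0.0 [-10.69  -5.38  -4.93] [-0.1  -0.22  0.4 ]
0 (-0.0255, 0.055, 0.05) [-0.81 -0.23  2.39  0.61  1.05 -1.86] 0.0 [-10.72  -0.58  -4.94] [-0.1  -0.22  0.4 ]
0 (-0.06, 0.02, 0.048) [-0.89 -0.12  2.34  0.62  1.04 -1.96] 0.0 [-7.21 -0.36 -8.37] [-0.1  -0.22  0.4 ]
0 (-0.097, 0.058, 0.046) [-0.98 -0.2   2.45  0.61  1.05 -2.05] 0.0 [-11.    -0.19 -12.09] [-0.1  -0.22  0.4 ]
8 (-0.0255, 0.055, 0.098) [-0.87 -0.23  2.31  0.54  1.28 -1.85] 0.0 [-10.69  -5.38  -4.93] [-0.12 -0.21  8.4 ]
8 (-0.0255, 0.055, 0.05) [-0.81 -0.14  2.32  0.58  1.17 -1.86] 0.0 [-10.72  -0.58  -4.94] [-0.12 -0.21  8.4 ]
8 (-0.06, 0.02, 0.048) [-0.88 -0.03  2.26  0.57  1.15 -1.94] 0.0 [-7.21 -0.36 -8.37] [-0.12 -0.21  8.4 ]
8 (-0.097, 0.058, 0.046) [-0.97 -0.1   2.37  0.55  1.15 -2.02] 0.0 [-11.    -0.19 -12.09] [-0.12 -0.21  8.4 ]
12 (-0.0255, 0.055, 0.098) [-0.87 -0.18  2.27  0.52  1.33 -1.84] 0.0 [-10.69  -5.38  -4.93] [-0.12 -0.21 12.4 ]
12 (-0.0255, 0.055, 0.05) [-0.81 -0.09  2.28  0.56  1.22 -1.85] 0.0 [-10.72  -0.58  -4.94] [-0.12 -0.21 12.4 ]
12 (-0.06, 0.02, 0.048) [-0.88  0.01  2.23  0.54  1.21 -1.93] 0.0 [-7.21 -0.36 -8.37] [-0.12 -0.21 12.4 ]
12 (-0.097, 0.058, 0.046) [-0.96 -0.05  2.33  0.52  1.2  -2.01] 0.0 [-11.    -0.19 -12.09] [-0.12 -0.21 12.4 ]
```

Emit:
play_rows(steps=[{"tx":0.5,"ty":0,"tz":0,"ax":0,"ay":0,"az":0,"claw":3.0},{"tx":0.5,"ty":0,"tz":0,"ax":0,"ay":0,"az":0,"claw":3.0},{"tx":0.5,"ty":-0.3,"tz":0,"ax":0,"ay":0,"az":0,"claw":3.0},{"tx":0.5,"ty":-4,"tz":0,"ax":0,"ay":0,"az":0,"claw":3.2},{"tx":0,"ty":-7,"tz":-0.5,"ax":0,"ay":0,"az":1,"claw":3.2},{"tx":-3,"ty":-8,"tz":-2,"ax":0,"ay":0,"az":4,"claw":3.2},{"tx":-6.5,"ty":-8,"tz":-3.5,"ax":0,"ay":0,"az":7,"claw":3.2},{"tx":-9.5,"ty":-7,"tz":-4.8,"ax":0,"ay":0,"az":8.4,"claw":3.2},{"tx":-10.5,"ty":-5.7,"tz":-4.9,"ax":0,"ay":0,"az":8.4,"claw":3.2},{"tx":-10.5,"ty":-5.7,"tz":-4.9,"ax":0,"ay":0,"az":8.4,"claw":3.2},{"tx":-10.5,"ty":-5.7,"tz":-4.9,"ax":0,"ay":0,"az":8.4,"claw":3.2}])

```text
time: 16.2
eef_pos: [0.3967, -0.1298, 0.1673]
tcp_rot: [-0.439, 0.239, -0.299, 0.813]
contact_force: [0.4, -0.3, 0.7]
opening: 0.372
```

```bash
python3 st.py;python3 cap.py w16
```

```text
16.2 bed [-0.0255  0.0537  0.104 ] q [-0.88 -0.23  2.3   0.53  1.3  -1.84] F_bed [ 0.5 -0.5  0.6] op 0.372
```

View pics/w16.png

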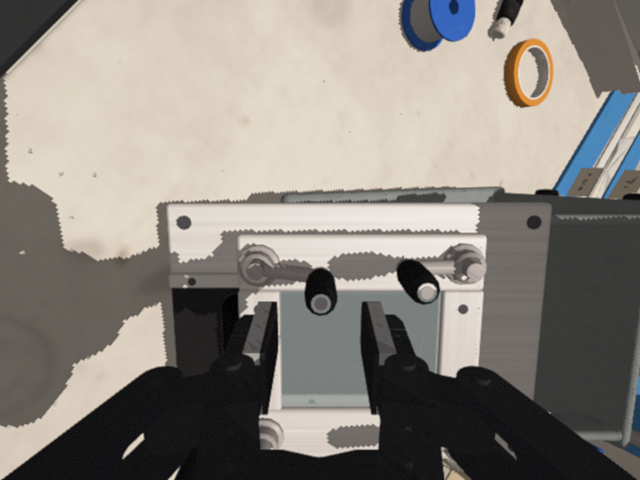

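Run:
```python
from h import *
z=np.load("pics/w16.npz");pos,q=z["pos"],z["q"]
for a in [(320,303,.08),(427,291,.076)]:print((wray_bed(pos,q,a[:2],a[2])*1000).round(1))
Rt=toolR(0,90)*R.from_euler('z',8,degrees=True)
print(*goto(b2w((-.0253,.0545,.05)),Rt))
```

```text
[-25.4  52.3  80. ]
[23.3 56.6 76. ]
[ 0.6   5.43 -0.02] [ 0.02  0.03 -0.21]
```

Emit:
play_rows(steps=[{"tx":0.2,"ty":2.2,"tz":0,"ax":0,"ay":0,"az":0,"claw":3.2},{"tx":0.45,"ty":4.2,"tz":0,"ax":0,"ay":0,"az":0,"claw":3.2},{"tx":0.6,"ty":5.4,"tz":0,"ax":0,"ay":0,"az":0,"claw":2.8},{"tx":0.6,"ty":5.4,"tz":0,"ax":0,"ay":0,"az":0,"claw":1.0},{"tx":0.6,"ty":5.4,"tz":0,"ax":0,"ay":0,"az":0,"claw":1.0},{"tx":0.6,"ty":5.4,"tz":0,"ax":0,"ay":0,"az":0,"claw":1.0},{"tx":0.6,"ty":5.4,"tz":0,"ax":0,"ay":0,"az":0,"claw":1.0}], grip_force=30)

```text
time: 16.83
eef_pos: [0.4162, -0.1101, 0.1199]
tcp_rot: [-0.439, 0.239, -0.299, 0.813]
contact_force: [5.2, 4.7, -8.2]
opening: 0.169
```

```bash
python3 st.py;python3 cap.py w17
```

```text
16.8333 bed [-0.0252  0.0556  0.0491] q [-0.81 -0.13  2.32  0.57  1.17 -1.86] F_bed [  2.    0.2 -10.6] op 0.169
```

View pics/w17.png

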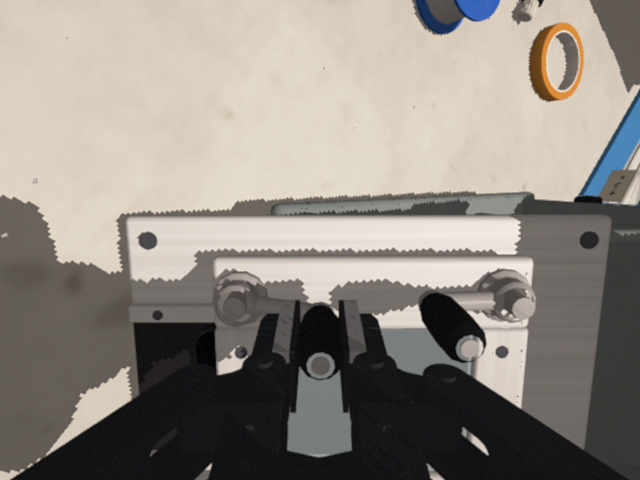

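Emit:
play_rows(steps=[{"tx":0.8,"ty":-0.08,"tz":-0.2,"ax":0,"ay":0,"az":0,"claw":1.0},{"tx":1.62,"ty":-0.16,"tz":-0.63,"ax":0,"ay":0,"az":0,"claw":1.0},{"tx":2.32,"ty":-0.21,"tz":-1.26,"ax":0,"ay":0,"az":0,"claw":1.0},{"tx":2.82,"ty":-0.25,"tz":-2.05,"ax":0,"ay":0,"az":0,"claw":1.0},{"tx":3.1,"ty":-0.25,"tz":-2.95,"ax":0,"ay":0,"az":0,"claw":1.0},{"tx":3.15,"ty":-0.22,"tz":-3.89,"ax":0,"ay":0,"az":0,"claw":1.0},{"tx":2.96,"ty":-0.15,"tz":-4.81,"ax":0,"ay":0,"az":0,"claw":1.0},{"tx":2.53,"ty":-0.06,"tz":-5.64,"ax":0,"ay":0,"az":0,"claw":1.0},{"tx":1.91,"ty":0.07,"tz":-6.33,"ax":0,"ay":0,"az":0,"claw":1.0},{"tx":1.13,"ty":0.21,"tz":-6.84,"ax":0,"ay":0,"az":0,"claw":1.0},{"tx":0.24,"ty":0.35,"tz":-7.12,"ax":0,"ay":0,"az":0,"claw":1.0},{"tx":-0.37,"ty":0.42,"tz":-7.17,"ax":0,"ay":0,"az":0,"claw":1.0}])

```text
time: 17.88
eef_pos: [0.3687, -0.1468, 0.0808]
tcp_rot: [-0.438, 0.239, -0.301, 0.812]
contact_force: [12.9, 5.8, -13.2]
opening: 0.171
```

Emit:
play_rows(steps=[{"tx":-0.3,"ty":0.0,"tz":0,"ax":0,"ay":0,"az":0,"claw":1.0},{"tx":-0.5,"ty":0.0,"tz":0,"ax":0,"ay":0,"az":0,"claw":1.0},{"tx":-0.5,"ty":0.0,"tz":0,"ax":0,"ay":0,"az":0,"claw":1.0}])

```text
time: 18.13
eef_pos: [0.3677, -0.1457, 0.0817]
tcp_rot: [-0.44, 0.237, -0.306, 0.811]
contact_force: [21.9, 1.8, -20.7]
opening: 0.173
```

```bash
python3 st.py;python3 cap.py w18
```

```text
18.1333 bed [-0.0963  0.0609  0.046 ] q [-0.97 -0.11  2.38  0.55  1.15 -2.02] F_bed [  5.  -13.1 -26.8] op 0.173
```

View pics/w18.png

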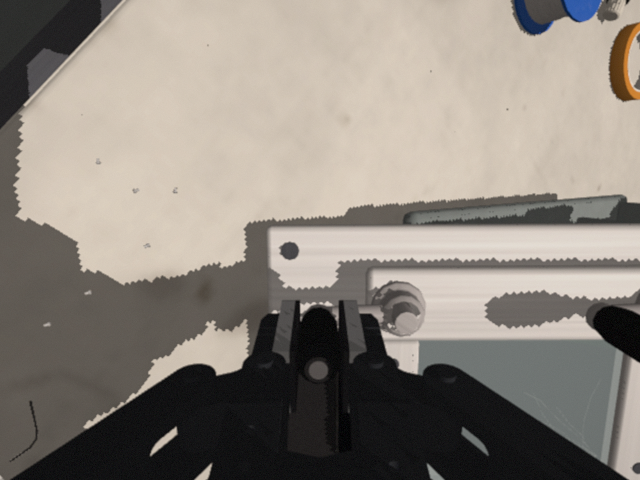

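Emit:
play_rows(steps=[{"tx":0.5,"ty":0,"tz":0,"ax":0,"ay":0,"az":0,"claw":3.2},{"tx":0.5,"ty":0,"tz":0,"ax":0,"ay":0,"az":0,"claw":3.2},{"tx":0.5,"ty":-0.3,"tz":0,"ax":0,"ay":0,"az":0,"claw":3.2},{"tx":0.6,"ty":-4,"tz":0,"ax":0,"ay":0,"az":0,"claw":3.2},{"tx":1,"ty":-8,"tz":0,"ax":0,"ay":0,"az":-2,"claw":3.2},{"tx":2,"ty":-12,"tz":2,"ax":0,"ay":0,"az":-5,"claw":3.2},{"tx":3,"ty":-15,"tz":5,"ax":0,"ay":0,"az":-8,"claw":3.2},{"tx":3,"ty":-16,"tz":8,"ax":0,"ay":0,"az":-8,"claw":3.2},{"tx":3,"ty":-16,"tz":8,"ax":0,"ay":0,"az":-8,"claw":3.2},{"tx":3,"ty":-16,"tz":8,"ax":0,"ay":0,"az":-8,"claw":3.2}])

```text
time: 19.02
eef_pos: [0.3941, -0.189, 0.258]
tcp_rot: [-0.457, 0.205, -0.356, 0.789]
contact_force: [-0.2, -0.1, -0.4]
opening: 0.374
```

```bash
python3 st.py;python3 cap.py w19
```

```text
19.0167 bed [-0.0156  0.0109  0.203 ] q [-0.99 -0.35  2.21  0.53  1.39 -1.84] F_bed [-0.4  0.  -0.2] op 0.374
```

View pics/w19.png

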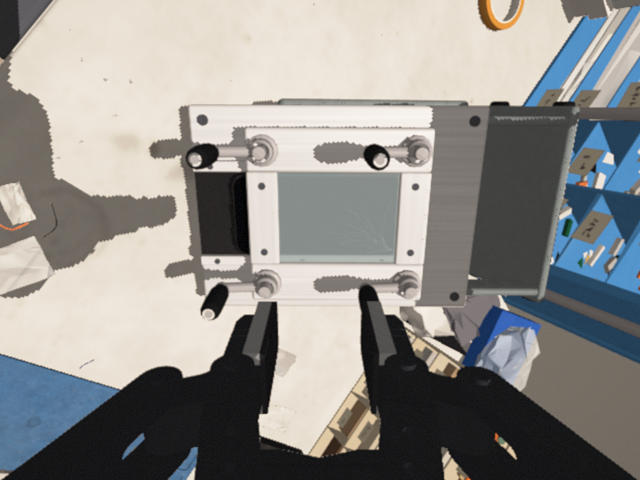

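Run:
```python
from h import *
z=np.load("pics/w19.npz");pos,q,d,p=z["pos"],z["q"],z["d"],z["p"]
im=cv2.resize(p[90:320,180:445],None,fx=3,fy=3,interpolation=cv2.INTER_CUBIC);cv2.imwrite("pics/w19a.png",im)
K,T=wcam(pos,q)
v,u=np.mgrid[:480,:640]
P=np.stack([(u-K[0,2])/K[0,0]*d,(v-K[1,2])/K[1,1]*d,d],-1)@T[:3,:3].T+T[:3,3];B=w2b(P)
# plate plane fit on frame: side strips
m=np.zeros((480,640),bool)
m[175:262,252:270]=1;m[175:262,402:420]=1;m[132:140,270:400]=1
q=B[m];A=np.c_[q[:,:2],np.ones(len(q))]
for _ in range(3):
    c=np.linalg.lstsq(A,q[:,2],rcond=None)[0];r=q[:,2]-A@c;k=abs(r)<.002;A,q=A[k],q[k]
print("plate slopes/offset",c.round(4),len(q),r.std())
m[:]=0;m[110:120,220:420]=1;m[120:280,440:460]=1;q=B[m];A=np.c_[q[:,:2],np.ones(len(q))];print("bed",np.linalg.lstsq(A,q[:,2],rcond=None)[0].round(4))
print("phone",np.median(B[190:240,238:244].reshape(-1,3),0))
```

```text
plate slopes/offset [-0.002   0.0262  0.0185] 1858 0.0006016547488658782
bed [-0.0136  0.0163 -0.0003]
phone [-0.08241788  0.00230703  0.00836974]
```

View pics/w19a.png

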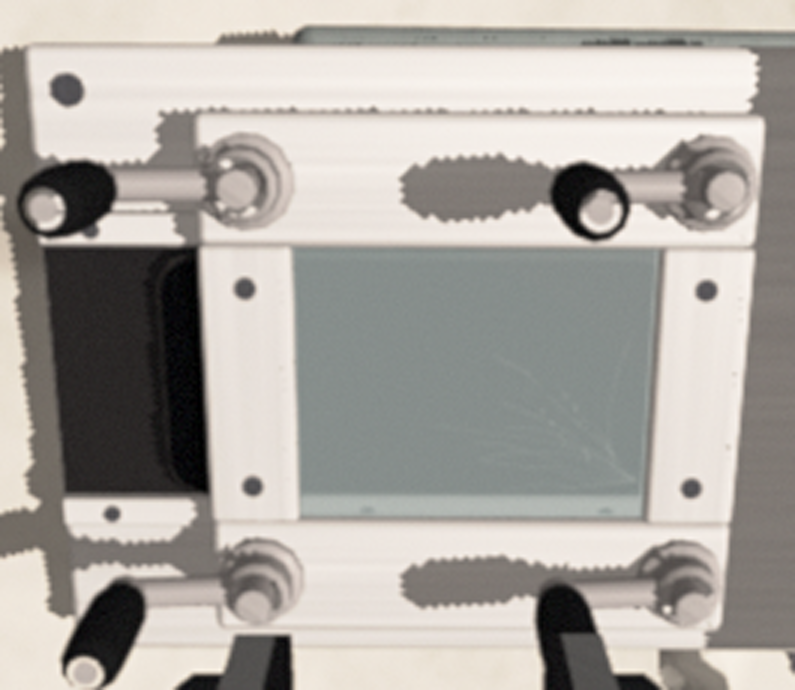

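Run:
```python
from h import *
z=np.load("pics/w19.npz");pos,q=z["pos"],z["q"]
print([ (wray_bed(pos,q,a[:2],a[2])*1000).round(1) for a in [(234.5,215,.008),(247,215,.018),(189.5,105,0)]])
p,d=cams.read_camera("top");cv2.imwrite("pics/topend.png",p)
p0=np.load("pics/top0.npz")["p"];df=np.abs(p.astype(int)-p0).sum(2)
for n,(u,v) in dict(spool=(256,283),kapton=(230,233),tube=(213,261)).items():print(n,(df[v-18:v+18,u-22:u+22]>60).sum())
print(ctrl.sign_off())
```

```text
[array([-87.6,   1.5,   8. ]), array([-75.3,   4.1,  18. ]), array([-119.8,   89.6,    0. ])]
spool 0
kapton 0
tube 0
the job is handed in; nothing more can be done
None
```

The job is done and handed in at about 19 s of the 72 s allowed. The sign-off reports no verdict.

**What I did**
- I pushed the phone up the slope with closed fingers until the push force rose from about 2 N to 9 N with no further movement, which is the stop.
- I then turned the nuts in cross order: high-left, low-right, high-right, low-left. Each went half a turn until it met a hard stop, with 11 to 15 N on the grip against the 3 N it takes to turn.

**Last checks**
- **Phone:** its lower end is about 88 mm below the bed origin, which matches home (88 mm).
- **Nuts:** all four cranks point down the slope in the last picture.
- **Plate:** its top is about 18.5 mm off the mat, down from about 23 mm. With the plate's 10 mm thickness, that puts its centre near 13.5 mm, under the 14.2 mm limit.
- **Other things on the bench:** no pixel changes at the spool, tape roll or glue tube in the top view.
- **Robot:** standing clear of everything, with only noise on the force reading.

**Weak or disagreeing checks**
- **Parallelism:** the depth picture is too noisy to confirm the plate is within 0.012 rad. It gave plate slopes of -0.002 and 0.026, but the fixed bed also read -0.014 and 0.016. The difference between the two is about 0.012 and 0.010, right at the limit. I relied on all four nuts being at their stops.
- **Camera scale:** the wrist camera was about 1.5 % off the known sizes of the press, worth 1 to 2 mm in these positions.

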